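Put the spindle-sander drums back in their storage blocks

ROBOT

A 6-joint arm with a two-finger parallel gripper is mounted at the origin on the work surface. World frame = base frame: x ahead of the robot, y to its left, z up, the work surface at z = 0. Lengths are in m, angles in rad, forces in N, time in s.
With the tool pointing down it reaches from about 0.225 to 0.875 m from the base axis. Payload 3.4 kg.
Tool frame: the origin (TCP) lies at the very end of the fingers, on their centre line; the grasp point (between the pads) lies 19 mm behind it; z points along the fingers, x is the direction in which the jaws open and shut, and the axes are right-handed (so a half turn about z gives the same grasp; the last joint's range is limited). The gripper opens to 85 mm and grips with 20 to 120 N. Pads are 22 mm wide; open, the fingers measure 114 mm over their backs; the gripper's body (76 mm by 85 mm) begins 54 mm behind the grasp point. The pads swing forward as they close: fully open they stand 13 mm farther back than shut.
Start: joints at [-1.249, 0.276, 1.505, -0, 1.361, -0.121], TCP at [0.246, -0.52, 0.231] pointing down, gripper open.
Joint ranges: [-2.89, 2.89], [-0.75, 2.08], [0.22, 2.7], [-1.18, 4.32], [0.11, 2.71], [-2.7, 2.7]. Speed limits (rad/s): [2.57, 2.57, 3.14, 3.14, 3.14, 3.14].

INTERFACE

Orientations are given as a unit quaternion [w, x, y, z].
In Python, from rig import manip gives the robot as it stands.
- The arm moves only by the tool carry_out, never from a script. Its argument "series" is a list of rows, each a list of 2 entries, a list of its own where there are three numbers: the shift along the tool's x, y, z in mm, then the turn about the tool's z in degrees. A call has 1 to 10 rows; each row shifts and turns the pose as measured when the row begins, along the tool's axes as they then stand; what a row does not reach is not made up. A row lasts 1/12 s, in which the tool goes at most 41.7 mm and 7.16 degrees, less where a joint would pass 70% of its speed; a pose out of reach is approached as far as the arm can. A call is refused whole if a number of a shift passes 41.7 or a number of a turn 7.16, either way. A call with a gripper value outside its range is refused whole. "fingers" is the finger opening in mm, from 0 to 85.4, set as the call begins (left out, the last holds). The fingers move at their own pace and stop on an object; "squeeze" is the grip in N (left out, the last holds). Time passes only in rows, so rows that do not move let the fingers close. It gives the time, the measured TCP pose, the force and the opening at its end, in the units of the state.
- manip.get_state(): the state, without advancing time (a new reading comes with each control period).
- manip.get_image(name): name is "scene" or "side" or "wrist"; returns a dict with "frame" (400x640x3 uint8, blue, green, red), "K" (3x3 intrinsics, pixels), "rvec" (rotation vector, rad) and "tvec" (3), from world to camera coordinates, as OpenCV has them; the wrist camera has in their place "mount" (4x4, takes a point from camera to tool coordinates, whose origin is the TCP and whose axes are the tool frame's). Camera axes: x right, y down, z forward; pixel columns grow to the right and rows downward; lengths in m; the calibration is good to about 2 mm. A picture is of the moment at which its call begins: read the wrist's pose just before it. There is no depth.
- manip.sign_off(): hands the job in, once; it reports no verdict.
The state is a dict: "clock": time; "qpos": joint angles; "qd": joint speeds; "effort": joint torques, N m; "position": TCP position; "ee_rot": TCP orientation; "contact_force": force on the tool from outside, world axes, zero at the start; "moment": the same for the moment, N m; "width": finger opening in m.
Only numpy, scipy, OpenCV 4.12 (cv2) and the standard library are available. Lean on these libraries where they do the work, as an engineer would, in place of code of your own. Each camera call takes 0.05 s, during which the arm holds its last target. There are 200 camera calls.

TASK

The four sanding drums have come back from the spindle sander in the carrying tray, in no particular order. Move each one to the storage block whose recess is made for it - the thinnest drum in the smallest recess, and so on up to the thickest in the largest - and set it down gently, standing upright on the floor of the recess. Keep the drums upright, do not drop them, and do not knock over the glue bottle.

Things in the scene. Friction and masses are not known exactly. Their poses are not given: they have to be found in the camera images.
- drum_26: The thinnest of four loose spindle-sander drums: an upright rubber cylinder in a brown abrasive sleeve, 26 mm in diameter and 115 mm tall, with a steel bush flush in its top. Rigid; weight 70 g give or take 30 %. Origin at the centre of its underside, z up along the drum. At the start it stands in one of the four compartments of the carrying tray.
- drum_38: The second thinnest of four loose spindle-sander drums: an upright rubber cylinder in a brown abrasive sleeve, 38 mm in diameter and 115 mm tall, with a steel bush flush in its top. Rigid; weight 140 g give or take 30 %. Origin at the centre of its underside, z up along the drum. At the start it stands in one of the four compartments of the carrying tray.
- drum_51: The second thickest of four loose spindle-sander drums: an upright rubber cylinder in a brown abrasive sleeve, 51 mm in diameter and 115 mm tall, with a steel bush flush in its top. Rigid; weight 240 g give or take 30 %. Origin at the centre of its underside, z up along the drum. At the start it stands in one of the four compartments of the carrying tray.
- drum_64: The thickest of four loose spindle-sander drums: an upright rubber cylinder in a brown abrasive sleeve, 64 mm in diameter and 115 mm tall, with a steel bush flush in its top. Rigid; weight 380 g give or take 30 %. Origin at the centre of its underside, z up along the drum. At the start it stands in one of the four compartments of the carrying tray.
- block_26: Fixed plywood storage block with the smallest recess, for the 26 mm drum; 94 x 94 mm, 30 mm high. A round recess, 40 mm wide and 20 mm deep with a cork floor, is in the middle of its top. Origin at the centre of its underside, z up; recess floor at z = 10 mm. The four blocks stand on a 12 mm board in a row along their y axis, 96 mm from centre to centre, in a new order each time.
- block_38: Fixed plywood storage block with the second smallest recess, for the 38 mm drum; 94 x 94 mm, 30 mm high. A round recess, 52 mm wide and 20 mm deep with a cork floor, is in the middle of its top. Origin at the centre of its underside, z up; recess floor at z = 10 mm. The four blocks stand on a 12 mm board in a row along their y axis, 96 mm from centre to centre, in a new order each time.
- block_51: Fixed plywood storage block with the second largest recess, for the 51 mm drum; 94 x 94 mm, 30 mm high. A round recess, 65 mm wide and 20 mm deep with a cork floor, is in the middle of its top. Origin at the centre of its underside, z up; recess floor at z = 10 mm. The four blocks stand on a 12 mm board in a row along their y axis, 96 mm from centre to centre, in a new order each time.
- block_64: Fixed plywood storage block with the largest recess, for the 64 mm drum; 94 x 94 mm, 30 mm high. A round recess, 78 mm wide and 20 mm deep with a cork floor, is in the middle of its top. Origin at the centre of its underside, z up; recess floor at z = 10 mm. The four blocks stand on a 12 mm board in a row along their y axis, 96 mm from centre to centre, in a new order each time.
- carry_tray: Fixed plywood tray, 86 x 356 mm (x, y), roughly parallel to the row of blocks and nearer to or farther from the robot than it. Floor 6 mm thick, walls 30 mm high, end boards 55 mm; four compartments about 74 x 76 mm, 82.5 mm from centre to centre along y, one drum in each, in a new order each time. Origin at the centre of its underside, z up.
- glue_bottle: White wood-glue bottle with an orange cap, 54 mm in diameter and 140 mm tall, standing loose on the bench beside the gap between the two rows, at the left or right. Not to be knocked over. Origin at the centre of its underside, z up. (A pencil and a square stick, up to 26 mm high, lie in the gap too.)
There are look-alikes about, which are no part of the job. Leave any green look-alike of the drum_26 alone. What is shaped like the drum_38 but green is not meant.

How it is judged:
At the end, for the whole second after the job is handed in: Each drum stands in the block made for it (26 mm drum in the 40 mm recess, 38 in 52, 51 in 65, 64 in 78): its axis within 12 mm of the block's centre, its underside no more than 4 mm above the recess floor, upright within 4.5 degrees, and at rest (under 20 mm/s) (horizontal distance between drum_26 and block_26 below 0.012 m and z of drum_26 in the frame of block_26 below 0.014 m and angle between each of drum_26, drum_38, drum_51, drum_64's own z axis and vertical below 0.08 rad and linear speed of each of drum_26, drum_38, drum_51, drum_64 below 0.02 m/s and horizontal distance between drum_38 and block_38 below 0.012 m and z of drum_38 in the frame of block_38 below 0.014 m and horizontal distance between drum_51 and block_51 below 0.012 m and z of drum_51 in the frame of block_51 below 0.014 m and horizontal distance between drum_64 and block_64 below 0.012 m and z of drum_64 in the frame of block_64 below 0.014 m); the robot touches nothing.
It fails at once if a sanding drum is laid or knocked over (tilted more than 35 degrees) (angle between any of drum_26, drum_38, drum_51, drum_64's own z axis and vertical above 0.61 rad).
It fails at once if a drum is dropped: it moves freely at more than 0.7 m/s, as after a fall of 25 mm ((contact force between drum_26 and the fingers below 0.05 N and linear speed of drum_26 above 0.7 m/s) or (contact force between drum_38 and the fingers below 0.05 N and linear speed of drum_38 above 0.7 m/s) or (contact force between drum_51 and the fingers below 0.05 N and linear speed of drum_51 above 0.7 m/s) or (contact force between drum_64 and the fingers below 0.05 N and linear speed of drum_64 above 0.7 m/s)).
It fails at once if the glue bottle is knocked over (tilted more than 35 degrees) (angle between glue_bottle's own z axis and vertical above 0.61 rad).
It also fails if it takes over 99 s, if anything falls off the work surface, if the arm or the gripper's body presses on something with over 40 N, if the wrist force passes 120 N, or if a joint passes its speed limit or range.

## Working session

There is one attempt and no reset: what is moved stays moved. The work goes in short steps, Python scripts to look and compute and a tool call to move; the robot and the scene stay as the last step left them, time stands still between calls to the robot, and variables do not carry over. Pictures are saved under pics/ and viewed, about 12 in all and at most 16, crops included, and the job is handed in when it is done.

Besides the shell and the picture viewer there is one more tool, called in YAML: its name, and indented under it one key for each argument. carry_out: Moves the arm, as the interface text tells. Its arguments: {"type":"object","properties":{"series":{"type":"array","items":{"type":"array"}},"fingers":{"type":"number"},"squeeze":{"type":"number"}},"required":["series"]}

```bash
mkdir -p pics; ls; python3 - <<'E'
from rig import manip
import cv2
s=manip.get_state(); print({k:s[k] for k in('clock','position','ee_rot','width','qpos')})
for n in('scene','side'):
    d=manip.get_image(n); cv2.imwrite(f'pics/{n}0.png',d['frame']); 
    import numpy as np
    R=cv2.Rodrigues(np.array(d['rvec'],float))[0]; print(n,d['K'],'cam at',-R.T@np.array(d['tvec']).ravel())
E
```

```text
pics
{'clock': 0.0, 'position': array([ 0.24618921, -0.51902382,  0.23043528]), 'ee_rot': array([-5.83118120e-04,  8.45118756e-01, -5.34577804e-01, -7.20544229e-04]), 'width': 0.0853778173296219, 'qpos': array([-1.24899497e+00,  2.76578673e-01,  1.50616764e+00, -8.74976558e-06,
        1.36070020e+00, -1.20976393e-01])}
scene [[435.35672676   0.         318.3816015 ]
 [  0.         435.35672676 203.65918883]
 [  0.           0.           1.        ]] cam at [ 1.33823369 -0.02650061  0.77003741]
side [[413.26309288   0.         312.32155239]
 [  0.         413.26309288 205.78841037]
 [  0.           0.           1.        ]] cam at [0.25571324 0.57627672 0.47090921]
```

View pics/scene0.png

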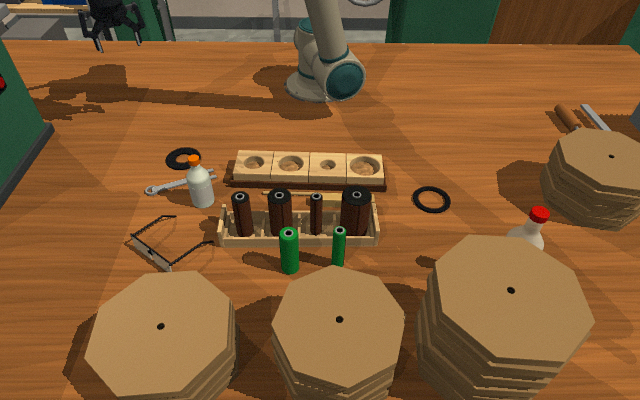

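View pics/side0.png

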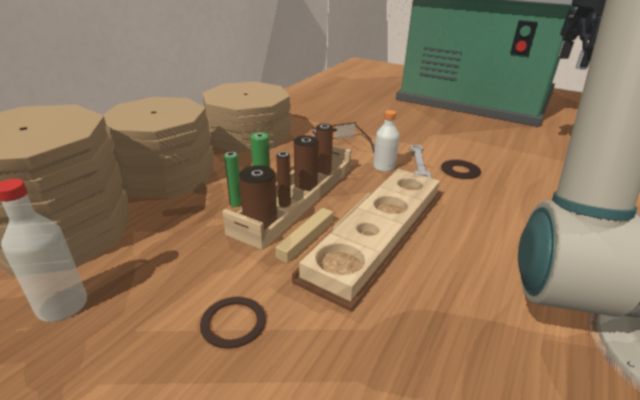

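The scene view shows the tray drums left to right at about x=240, 280, 317 and 355 px: 38, 51, 26, 64. The recesses at 253, 291, 327 and 365 px seem to be in the same size order. The green look-alikes are at (290,250) and (339,245) and the bottle is at (200,185). The side view agrees.

```bash
cat > h.py <<'E'
import cv2, numpy as np
from rig import manip
from scipy.spatial.transform import Rotation as Ro
def pose(s):
    q=np.array(s['ee_rot']); return Ro.from_quat([q[1],q[2],q[3],q[0]]).as_matrix(), np.array(s['position'])
def grab(n):
    s=manip.get_state(); d=manip.get_image(n); K=np.array(d['K'])
    if n=='wrist':
        R,p=pose(s); M=np.array(d['mount']); A=R@M[:3,:3]; c=p+R@M[:3,3]
    else:
        Rc=cv2.Rodrigues(np.array(d['rvec'],float))[0]; A=Rc.T; c=-A@np.array(d['tvec'],float).ravel()
    return d['frame'],K,A,c
def ray(uv,K,A,c,z):
    v=A@np.linalg.inv(K)@np.array([uv[0],uv[1],1.]); return c+v*(z-c[2])/v[2]
def proj(P,K,A,c):
    v=K@(A.T@(np.array(P)-c)); return v[:2]/v[2]
def st():
    s=manip.get_state(); R,p=pose(s); print('t',s['clock'],'p',p.round(4),'xdir',np.degrees(np.arctan2(R[1,0],R[0,0])).round(2),'w',s['width'],'f',np.round(s['contact_force'],1)); return R,p
def go(target,yaw):
    """tool-frame mm shift and tool-z turn (deg) to bring TCP to target with tool x at world angle yaw"""
    R,p=st(); d=R.T@(np.array(target)-p)*1000
    a=np.degrees(np.arctan2(R[1,0],R[0,0])); print('shift',d.round(1),'turn',round(-(yaw-a),2))
E
python3 - <<'E'
from h import *
f,K,A,c=grab('scene')
for uv,z in[((240,196),.121),((280,193),.121),((317,196),.121),((355,193),.121),((253,162),.042),((291,163),.042),((327,165),.042),((365,166),.042),((200,200),0)]:
    print(uv,ray(uv,K,A,c,z).round(3))
print('wrist mount',np.round(manip.get_image('wrist')['mount'],3), manip.get_image('wrist')['K'])
go([.5,-.05,.35],-90)
E
```

```text
(240, 196) [ 0.671 -0.174  0.121]
(280, 193) [ 0.662 -0.09   0.121]
(317, 196) [ 0.671 -0.01   0.121]
(355, 193) [0.662 0.072 0.121]
(253, 162) [ 0.464 -0.173  0.042]
(291, 163) [ 0.467 -0.074  0.042]
(327, 165) [0.475 0.019 0.042]
(365, 166) [0.478 0.117 0.042]
(200, 200) [ 0.561 -0.3    0.   ]
wrist mount [[ 1.     0.     0.    -0.001]
 [-0.     0.947  0.321 -0.083]
 [-0.    -0.321  0.947 -0.142]
 [ 0.     0.     0.     1.   ]] [[279.01183103   0.         316.49487097]
 [  0.         279.01183103 203.86188847]
 [  0.           0.           1.        ]]
t 0.25 p [ 0.2463 -0.5193  0.2309] xdir -64.63 w 0.08555586883306289 f [ 0.  -0.4  0.4]
shift [-315.5 -430.3 -118.8] turn 25.37
```

carry_out:
  series:
    - [[0,0,-38],6.4]
    - [[0,0,-38],6.4]
    - [[0,0,-38],6.4]
    - [[0,0,-36],6.4]
    - [[-30,-25,0],0]
    - [[-32,-25,0],0]
    - [[-32,-25,0],0]
    - [[-32,-25,0],0]
    - [[-32,-25,0],0]
    - [[-32,-25,0],0]

```text
clock: 1.08
position: [0.4018, -0.3345, 0.3846]
ee_rot: [0.001, -0.691, 0.723, 0.003]
contact_force: [0.2, -0.6, 0.1]
width: 0.0858
```

carry_out:
  series:
    - [[-32,-25,0],0]
    - [[-32,-25,0],0]
    - [[-32,-25,0],0]
    - [[-32,-25,0],0]
    - [[-32,-25,0],0]
    - [[-32,-25,0],0]
    - [[-32,-25,0],0]
    - [[-32,-25,0],0]
    - [[-32,-25,0],0]
    - [[0,0,0],0]

```text
clock: 1.92
position: [0.6461, -0.04, 0.3837]
ee_rot: [0.002, -0.694, 0.72, 0.003]
contact_force: [-0.3, -0.9, -0.9]
width: 0.0855
```

```bash
python3 - <<'E'
from h import *
f,K,A,c=grab('wrist'); cv2.imwrite('pics/w1.png',f); np.savez('w1.npz',f=f,K=K,A=A,c=c); st(); print(manip.get_state()['qpos'])
E
```

```text
t 1.9667 p [ 0.6442 -0.0425  0.3839] xdir -92.22 w 0.08549386926146861 f [ 0.7 -0.4 -0.1]
[-0.17579599  0.35386076  1.02524401  0.00396478  1.76638093  1.43450642]
```

View pics/w1.png

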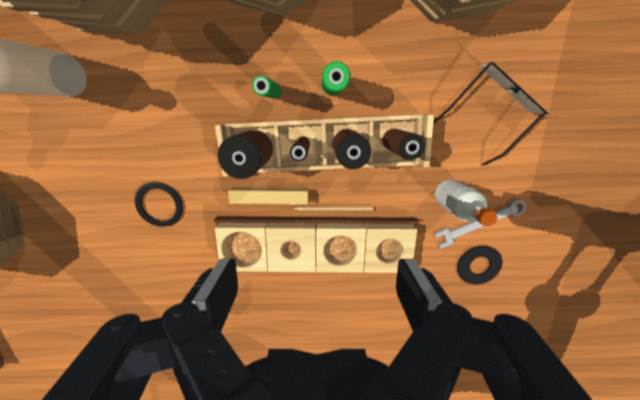

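The wrist view shows the drum bushes near (239,157), (299,152), (353,152) and (412,147), and the recesses near (245,248), (291,250), (341,249) and (390,250). The sizes run 64/26/51/38 in both rows.

```bash
python3 - <<'E'
from h import *
D=np.load('w1.npz'); f,K,A,c=[D[k] for k in('f','K','A','c')]
big=cv2.resize(f[90:290,190:450],None,fx=3,fy=3,interpolation=cv2.INTER_CUBIC); v=big.copy()
hsv=cv2.cvtColor(f,cv2.COLOR_BGR2HSV)
print('cork',hsv[248,245],'wood',hsv[240,272],hsv[262,265],'bush ring',hsv[152:158,236:243,1:].tolist()[0])
def px(p): return ((p[0]+.5)*3-190*3-.5,(p[1]+.5)*3-90*3-.5)
for n,g in zip((64,26,51,38),((239,157),(299,152),(353,152),(412,147))):
    x,y=g; r=9; sub=hsv[y-r:y+r+1,x-r:x+r+1].astype(int)
    m=((sub[...,2]>110)&(sub[...,1]<70)).astype(np.uint8)
    k,l,s,ce=cv2.connectedComponentsWithStats(m); 
    ys,xs=np.nonzero(m); e=(xs.min()+xs.max())/2+x-r,(ys.min()+ys.max())/2+y-r
    cx,cy=cv2.minEnclosingCircle(np.argwhere(m)[:,::-1].astype(np.float32))[0]
    p=(cx+x-r,cy+y-r); P=ray(p,K,A,c,.121)
    print('drum',n,np.round(p,1),e,m.sum(),P.round(4)); q=px(p); cv2.drawMarker(v,(round(q[0]),round(q[1])),(0,255,0),0,8)
for n,g in zip((64,26,51,38),((245,248),(291,250),(341,249),(390,250))):
    x,y=g; r=22; sub=cv2.cvtColor(f,cv2.COLOR_BGR2GRAY)[y-r:y+r+1,x-r:x+r+1]
    t,m=cv2.threshold(cv2.GaussianBlur(sub,(3,3),0),0,255,cv2.THRESH_OTSU|cv2.THRESH_BINARY_INV)
    cs=cv2.findContours(m,cv2.RETR_EXTERNAL,cv2.CHAIN_APPROX_NONE)[0]
    b=[k for k in cs if cv2.pointPolygonTest(k,(r,r),False)>=0]
    if not b: print(n,'none',t); continue
    (a0,a1),R_=cv2.minEnclosingCircle(b[0]); p=(a0+x-r,a1+y-r)
    rad=np.linalg.norm(ray((p[0]+R_,p[1]),K,A,c,.042)-ray(p,K,A,c,.042))
    print('recess',n,np.round(p,1),R_,ray(p,K,A,c,.042).round(4),'r',rad.round(4)); q=px(p)
    cv2.circle(v,(round(q[0]),round(q[1])),int(R_*3),(255,0,0),1)
cv2.imwrite('pics/w1b.png',v)
E
```

```text
cork [ 15 136 215] wood [ 21  98 245] [ 23  86 247] bush ring [[8, 164], [8, 165], [9, 165], [9, 162], [10, 156], [10, 147], [11, 116]]
drum 64 [238.2 157.6] (np.float64(238.5), np.float64(157.5)) 101 [0.6665 0.0759 0.121 ]
drum 26 [298.1 152.1] (np.float64(298.0), np.float64(152.5)) 95 [ 0.6712 -0.0117  0.121 ]
drum 51 [353.4 152. ] (np.float64(353.5), np.float64(152.0)) 99 [ 0.6686 -0.0913  0.121 ]
drum 38 [411.9 146.9] (np.float64(412.0), np.float64(147.0)) 97 [ 0.6728 -0.1749  0.121 ]
64 none 141.0
recess 26 [290.  249.5] 10.111974716186523 [0.4728 0.0212 0.042 ] r 0.0196
recess 51 [339.2 249.8] 16.78170394897461 [ 0.4691 -0.0744  0.042 ] r 0.0325
recess 38 [395.5 258. ] 21.639184951782227 [ 0.4474 -0.1842  0.042 ] r 0.0422
```

View pics/w1b.png

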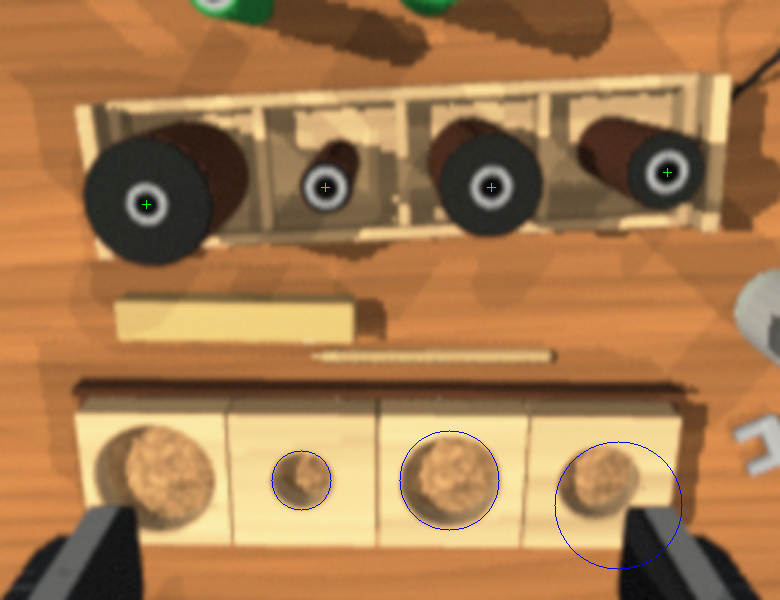

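carry_out:
  series:
    - [[-4,-3.2,27],0]
    - [[-4,-3.2,27],0]
    - [[-4,-3.2,27],0]
    - [[-4,-3.2,27],0]
    - [[-4,-3.2,27],0]
    - [[-4,-3.2,27],0]
    - [[-4,-3.2,27],0]
    - [[-4,-3.2,25],0]
    - [[0,0,0],0]
    - [[0,0,0],0]
  fingers: 52
  squeeze: 45

```text
clock: 2.8
position: [0.6675, -0.0189, 0.1645]
ee_rot: [-0.002, -0.692, 0.722, -0.001]
contact_force: [-0.8, 0.8, 0.7]
width: 0.0522
```

```bash
python3 - <<'E'
from h import *
go([.6712,-.0117,.066],-92.2)
f,K,A,c=grab('wrist')
m=((f.max(2).astype(int)-f.min(2)<25)&(f.max(2)>110)).astype(np.uint8); 
p=proj([.6712,-.0117,.121],K,A,c); print('expected bush px',p.round(1))
v=f.copy(); cv2.drawMarker(v,tuple(int(round(a)) for a in p),(0,0,255),0,10); cv2.imwrite('pics/w2.png',v)
E
```

```text
t 2.8 p [ 0.6675 -0.0189  0.1645] xdir -92.49 w 0.052163766250937514 f [-0.8  0.8  0.7]
shift [-7.7 -3.5 98.5] turn -0.29
expected bush px [307.2 225.6]
```

View pics/w2.png

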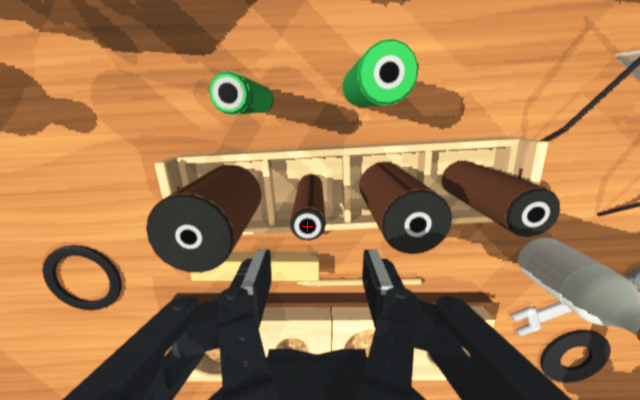

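The projected target falls on the 26 mm drum's bush at (307,226), and both neighbours are clear of the fingers. I'll descend and grip.

carry_out:
  series:
    - [[-4,-2,10],0]
    - [[-4,-2,15],0]
    - [[0,0,20],0]
    - [[0,0,20],0]
    - [[0,0,18],0]
    - [[0,0,10],0]
    - [[0,0,5],0]
    - [[0,0,0],0]

```text
clock: 3.52
position: [0.6815, -0.0148, 0.0768]
ee_rot: [0.007, -0.69, 0.723, -0.012]
contact_force: [-0.9, 0.7, -1.1]
width: 0.0521
```

carry_out:
  series:
    - [[0,0,0],0]
    - [[0,0,0],0]
    - [[0,0,0],0]
    - [[0,0,0],0]
    - [[0,0,0],0]
    - [[0,0,0],0]
  fingers: 0

```text
clock: 4.02
position: [0.6848, -0.0153, 0.0823]
ee_rot: [0.01, -0.69, 0.723, -0.015]
contact_force: [-0.7, -0.1, -0.0]
width: 0.0242
```

```bash
python3 - <<'E'
from h import *
for i in range(4):
    s=manip.get_state(); R,p=pose(s); print(s['clock'],p.round(4),'toolz',R[:,2].round(4),np.degrees(np.arctan2(R[1,0],R[0,0])).round(2),np.round(s['qpos'],4),np.round(s['qd'],3)); f,K,A,c=grab('wrist')
s=manip.get_state();print(s['width'],s['contact_force'],s['moment'],s['effort'])
cv2.imwrite('pics/w3.png',f)
E
```

```text
4.0167 [ 0.6848 -0.0153  0.0823] toolz [ 0.0345 -0.0086 -0.9994] -92.71 [-0.1215  0.5231  1.4925 -0.0049  1.0906  1.4987] [ 0.001 -0.007 -0.004  0.001  0.001  0.001]
4.0667 [ 0.6848 -0.0153  0.0823] toolz [ 0.0346 -0.0087 -0.9994] -92.71 [-0.1215  0.5231  1.4925 -0.005   1.0906  1.4986] [ 0.001  0.002  0.003 -0.    -0.001  0.001]
4.1167 [ 0.6847 -0.0153  0.0821] toolz [ 0.0342 -0.0086 -0.9994] -92.71 [-0.1216  0.5233  1.4927 -0.0049  1.0906  1.4986] [-0.001  0.003  0.004  0.     0.002 -0.   ]
4.1667 [ 0.6846 -0.0153  0.0819] toolz [ 0.0339 -0.0085 -0.9994] -92.71 [-0.1215  0.5235  1.4929 -0.0049  1.0906  1.4987] [ 0.001  0.003  0.003 -0.001 -0.     0.002]
0.02467082665379921 [-0.57733734 -0.14522325 -0.49422702] [-0.00101992 -0.01243099 -0.03390645] [-5.80269389e-04 -5.37924099e+01 -2.22666442e+01 -2.28857878e-02
 -1.98683431e-01  1.13519229e-05]
```

View pics/w3.png

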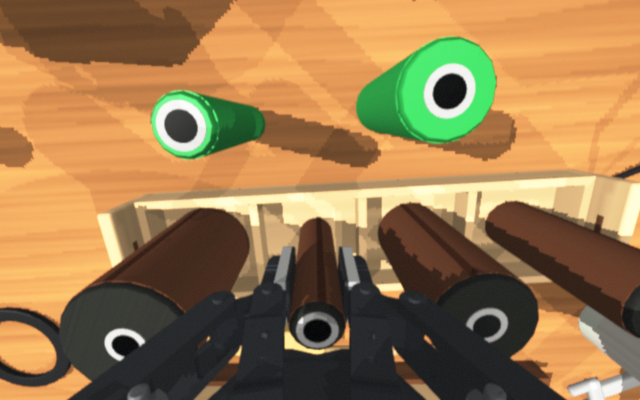

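The gripper has drifted about 13 mm off in x and tilted about 2°, so this grip is too near the pad edge. I'll open, re-centre and grip again, and watch how each row drifts.

carry_out:
  series:
    - [[0,0,0],0]
    - [[0,0,0],0]
    - [[0,0,0],0]
  fingers: 52

```text
clock: 4.47
position: [0.6845, -0.0153, 0.0817]
ee_rot: [0.009, -0.69, 0.723, -0.015]
contact_force: [0.3, 0.3, 0.0]
width: 0.0519
```

carry_out:
  series:
    - [[0,7,4],0]

```text
clock: 4.55
position: [0.6795, -0.0152, 0.0783]
ee_rot: [0.01, -0.69, 0.723, -0.016]
contact_force: [0.4, -0.1, 0.6]
width: 0.0519
```

carry_out:
  series:
    - [[0,7,8],0]

```text
clock: 4.63
position: [0.6734, -0.015, 0.0709]
ee_rot: [0.011, -0.69, 0.723, -0.017]
contact_force: [0.0, 11.3, 62.5]
width: 0.0521
```

```bash
cat >> h.py <<'E'
def tilt():
    s=manip.get_state(); R,p=pose(s); print(s['clock'],p.round(4),'toolz',R[:2,2].round(4),np.round(s['qpos'],4),'w',round(s['width'],4))
E
python3 - <<'E'
from h import *
for i in range(6):
    tilt(); f,K,A,c=grab('wrist')
p=proj([.6712,-.0117,.121],K,A,c); print(p)
m=((f.max(2).astype(int)-f.min(2)<25)&(f.max(2)>110)).astype(np.uint8); k,l,s,ce=cv2.connectedComponentsWithStats(m)
print([(s[i][4],ce[i].round(1)) for i in range(1,k) if s[i][4]>40 and np.hypot(*(ce[i]-p))<40])
go([.6712,-.0117,.066],-92.2)
E
```

```text
4.6333 [ 0.6734 -0.015   0.0709] toolz [ 0.0398 -0.0094] [-0.1231  0.516   1.5387 -0.0052  1.0462  1.4969] w 0.0521
4.6833 [ 0.6739 -0.015   0.0717] toolz [ 0.0427 -0.0099] [-0.1229  0.5146  1.5393 -0.0053  1.0441  1.4966] w 0.0524
4.7333 [ 0.6738 -0.015   0.0717] toolz [ 0.0418 -0.0097] [-0.1229  0.5149  1.5387 -0.0052  1.0454  1.4969] w 0.052
4.7833 [ 0.6738 -0.015   0.0717] toolz [ 0.0415 -0.0097] [-0.123   0.5151  1.5384 -0.0052  1.0458  1.4969] w 0.0517
4.8333 [ 0.6739 -0.015   0.0717] toolz [ 0.0415 -0.0097] [-0.123   0.5152  1.5381 -0.0052  1.0459  1.4969] w 0.052
4.8833 [ 0.674  -0.015   0.0717] toolz [ 0.0414 -0.0097] [-0.123   0.5153  1.538  -0.0052  1.0459  1.4969] w 0.052
[311.79937434 324.32568632]
[(np.int32(609), array([314.3, 319. ]))]
t 4.9333 p [ 0.674  -0.0151  0.0717] xdir -92.68 w 0.05214444824459391 f [0.7 1.3 5. ]
shift [-3.3  3.2  5.5] turn -0.48
```

The 62 N reading came from the finger knuckles landing on the neighbouring drum's top, which also caused the drift and tilt. I'll back off upward and take the drums in the order 64, 51, 38, 26, so neighbours are clear, and grip higher.

carry_out:
  series:
    - [[0,0,-25],0]
    - [[0,0,-30],0]
    - [[0,0,-30],0]

```text
clock: 5.18
position: [0.6641, -0.0136, 0.1504]
ee_rot: [0.006, -0.69, 0.723, -0.011]
contact_force: [0.4, 0.3, 0.2]
width: 0.052
```

```bash
python3 - <<'E'
from h import *
for i in range(3):
    tilt(); f,K,A,c=grab('wrist')
cv2.imwrite('pics/w4.png',f)
m=((f.max(2).astype(int)-f.min(2)<25)&(f.max(2)>110)).astype(np.uint8); k,l,s,ce=cv2.connectedComponentsWithStats(m)
for n,P in{26:(.6712,-.0117),51:(.6686,-.0913),64:(.6665,.0759),38:(.6728,-.1749)}.items():
    p=proj([*P,.121],K,A,c); print(n,p.round(1),[(int(s[i][4]),ray(s[i][:2]+(s[i][2:4]-1)/2,K,A,c,.121).round(4)) for i in range(1,k) if s[i][4]>40 and np.hypot(*(ce[i]-p))<30])
go([.6665,.0759,.16],-92.2)
E
```

```text
5.1833 [ 0.6641 -0.0136  0.1504] toolz [ 0.024  -0.0076] [-0.1225  0.4453  1.4467 -0.0049  1.2249  1.4964] w 0.052
5.2333 [ 0.6678 -0.0139  0.158 ] toolz [ 0.0362 -0.0092] [-0.1223  0.4391  1.4379 -0.005   1.2275  1.4964] w 0.0522
5.2833 [ 0.6684 -0.014   0.1564] toolz [ 0.0375 -0.0093] [-0.1224  0.4404  1.44   -0.005   1.2228  1.4964] w 0.0519
26 [313.8 232.9] [(359, array([ 0.6736, -0.0147,  0.121 ]))]
51 [427.8 231.1] [(367, array([ 0.6691, -0.0914,  0.121 ]))]
64 [189.9 244.9] [(387, array([0.6668, 0.0758, 0.121 ]))]
38 [549.1 219.9] [(411, array([ 0.6727, -0.1752,  0.121 ]))]
t 5.3333 p [ 0.667  -0.0139  0.1538] xdir -92.67 w 0.05215804763363367 f [-0.1  0.2 -0.6]
shift [-89.6   4.5  -7. ] turn -0.47
```

View pics/w4.png

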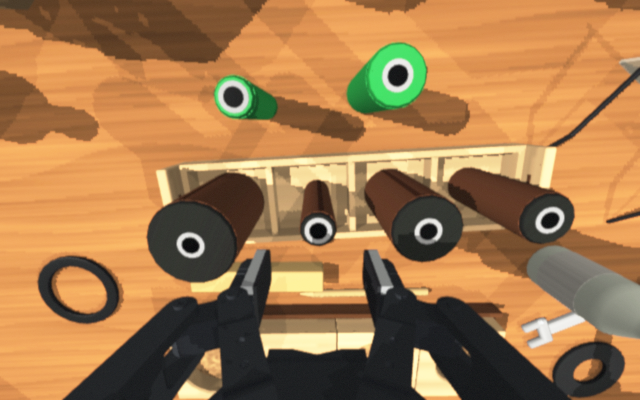

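The view shows all four drums still standing; the 26 mm drum's bush is at (318,230) and has shifted about 3 mm. Next I'll rise fast over drum 64 and see whether the tilt eases.

carry_out:
  series:
    - [[-15,0,-36],0]
    - [[-15,0,-36],0]
    - [[-15,0,-36],0]
    - [[-15,0,-36],0]
    - [[-15,0,-36],0]
    - [[-15,0,-36],0]
  fingers: 85

```text
clock: 5.83
position: [0.6561, 0.0776, 0.3563]
ee_rot: [-0.005, -0.688, 0.725, -0.001]
contact_force: [2.0, -0.5, -0.7]
width: 0.0852
```

```bash
python3 - <<'E'
from h import *
for i in range(5):
    tilt(); grab('wrist')
go([.6665,.0759,.15],-92.2)
E
```

```text
5.8333 [0.6561 0.0776 0.3563] toolz [-0.0066 -0.0086] [ 0.0172  0.3814  1.048  -0.0086  1.7189  1.6391] w 0.0852
5.8833 [0.6588 0.0812 0.3646] toolz [ 0.0078 -0.0049] [ 0.0206  0.3776  1.0344 -0.0051  1.7218  1.6399] w 0.0851
5.9333 [0.6589 0.0796 0.3621] toolz [ 0.0071 -0.0068] [ 0.0192  0.3779  1.0398 -0.0071  1.7169  1.6383] w 0.085
5.9833 [0.6579 0.0783 0.3587] toolz [ 0.0017 -0.0083] [ 0.018   0.3795  1.0454 -0.0084  1.7151  1.6379] w 0.0855
6.0333 [0.6571 0.0774 0.3561] toolz [-0.0031 -0.0088] [ 0.0171  0.3809  1.0493 -0.0088  1.7146  1.6378] w 0.0849
t 6.0833 p [0.6566 0.0769 0.3545] xdir -92.98 w 0.08503005635032096 f [ 0.9 -0.1 -0.8]
shift [ -1.4 -11.1 204.5] turn -0.78
```

carry_out:
  series:
    - [[0,-2,25],-0.4]
    - [[0,-2,25],-0.4]
    - [[0,-2,25],0]
    - [[0,-2,25],0]
    - [[0,-2,25],0]
    - [[0,-1,25],0]
    - [[0,0,25],0]
    - [[0,0,15],0]
    - [[0,0,6],0]

```text
clock: 6.83
position: [0.6512, 0.0668, 0.1269]
ee_rot: [-0.02, -0.691, 0.723, 0.011]
contact_force: [0.2, -0.6, 0.7]
width: 0.0848
```

```bash
cat >> h.py <<'E'
def settle(n=4):
    for i in range(n): r=grab('wrist')
    tilt(); return r
E
python3 - <<'E'
from h import *
settle(4)
go([.6667,.0758,.084],-92.2)
E
```

```text
7.0333 [0.655  0.0674 0.1325] toolz [-0.0341 -0.0112] [ 0.0031  0.4809  1.4323 -0.0116  1.2625  1.6224] w 0.085
t 7.0333 p [0.655  0.0674 0.1325] xdir -92.55 w 0.08499099081026268 f [-0.4  0.2  0.4]
shift [ -9.5 -12.9  48. ] turn -0.35
```

carry_out:
  series:
    - [[-2,-2.5,8],0]
    - [[-2,-2.5,8],0]
    - [[-2,-2.5,8],0]
    - [[-2,-2.5,0],0]

```text
clock: 7.37
position: [0.6687, 0.0749, 0.1116]
ee_rot: [-0.012, -0.691, 0.723, 0.004]
contact_force: [-0.0, -0.2, 0.0]
width: 0.0852
```

```bash
python3 - <<'E'
from h import *
tilt();settle(3)
go([.6667,.0758,.084],-92.2)
E
```

```text
7.3667 [0.6687 0.0749 0.1116] toolz [-0.0231 -0.0111] [ 0.0141  0.5115  1.433  -0.0114  1.2204  1.6344] w 0.0852
7.5167 [0.6696 0.0749 0.113 ] toolz [-0.0208 -0.0112] [ 0.0142  0.5104  1.431  -0.0116  1.2212  1.6341] w 0.0846
t 7.5167 p [0.6696 0.0749 0.113 ] xdir -92.58 w 0.08461434353004418 f [-0.2  0.8 -0.4]
shift [-1.1  2.4 29.1] turn -0.38
```

carry_out:
  series:
    - [[0,0.5,8],0]
    - [[-1,0.5,8],0]
    - [[0,0.5,8],0]
    - [[0,0,4],0]

```text
clock: 7.85
position: [0.6685, 0.0759, 0.0847]
ee_rot: [-0.01, -0.691, 0.723, 0.002]
contact_force: [-0.1, -0.0, 0.1]
width: 0.0852
```

```bash
python3 - <<'E'
from h import *
tilt();f,K,A,c=settle(2)
go([.6667,.0758,.084],-92.2)
cv2.imwrite('pics/w5.png',f)
E
```

```text
7.85 [0.6685 0.0759 0.0847] toolz [-0.0171 -0.0113] [ 0.0158  0.5304  1.4715 -0.0121  1.157   1.6362] w 0.0852
7.95 [0.6683 0.0759 0.0847] toolz [-0.0179 -0.0113] [ 0.0157  0.5306  1.4712 -0.012   1.1579  1.6361] w 0.085
t 7.95 p [0.6683 0.0759 0.0847] xdir -92.56 w 0.08503656738928574 f [ 0.2 -0.3 -0.2]
shift [0.2 1.6 0.7] turn -0.36
```

View pics/w5.png

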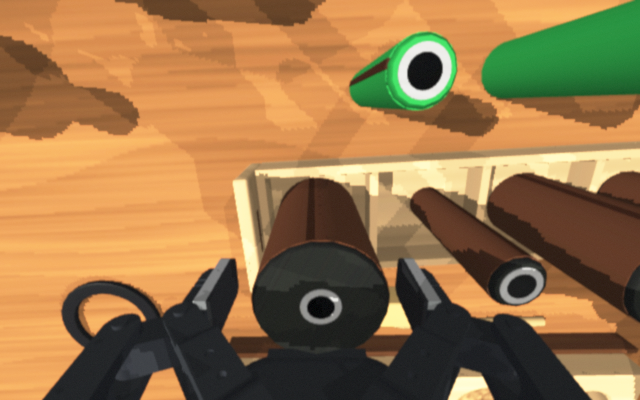

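The open fingers straddle the 64 mm drum, centred on its bush at (320,307), and the knuckles are clear of the 26 mm drum at (521,285). I'll go 11 mm deeper and grip.

carry_out:
  series:
    - [[0,0.8,6],0]
    - [[0,0.8,6],0]

```text
clock: 8.12
position: [0.6676, 0.0758, 0.0731]
ee_rot: [-0.009, -0.691, 0.723, 0.001]
contact_force: [0.1, -0.4, 0.3]
width: 0.085
```

carry_out:
  series:
    - [[0,0,0],0]
    - [[0,0,0],0]
    - [[0,0,0],0]
    - [[0,0,0],0]
  fingers: 0
  squeeze: 50

```text
clock: 8.45
position: [0.6669, 0.0755, 0.072]
ee_rot: [-0.01, -0.691, 0.723, 0.002]
contact_force: [-0.6, 0.2, -1.7]
width: 0.0627
```

```bash
python3 - <<'E'
from h import *
tilt();settle(2);st()
E
```

```text
8.45 [0.6669 0.0755 0.072 ] toolz [-0.0167 -0.0115] [ 0.0152  0.5393  1.4906 -0.0124  1.1286  1.6365] w 0.0627
8.55 [0.6668 0.0755 0.0719] toolz [-0.0168 -0.0115] [ 0.0153  0.5393  1.4907 -0.0125  1.1286  1.6365] w 0.0628
t 8.55 p [0.6668 0.0755 0.0719] xdir -92.57 w 0.06278239553625153 f [ 0.4 -0.2 -0.1]
```

carry_out:
  series:
    - [[0,0,-4],0]
    - [[0,0,-8],0]
    - [[0,0,-12],0]
    - [[0,0,-12],0]
    - [[0,0,-12],0]
    - [[0,0,-10],0]
    - [[0,3,-4],0]
    - [[-1,6,0],0]

```text
clock: 9.22
position: [0.6577, 0.0775, 0.1362]
ee_rot: [-0.012, -0.691, 0.723, 0.003]
contact_force: [0.1, -0.3, -3.0]
width: 0.0631
```

```bash
python3 - <<'E'
from h import *
tilt();settle(2);go([.4765,.1171,.135],-92.57)
E
```

```text
9.2167 [0.6577 0.0775 0.1362] toolz [-0.0218 -0.0118] [ 0.0186  0.4773  1.4286 -0.0119  1.2578  1.6383] w 0.0631
9.3167 [0.6555 0.078  0.1352] toolz [-0.0256 -0.0114] [ 0.0192  0.4769  1.4321 -0.0115  1.2584  1.6383] w 0.0627
t 9.3167 p [0.6555 0.078  0.1352] xdir -92.55 w 0.0627121633669626 f [ 1.2 -0.  -3.6]
shift [-31.1 180.5   4.3] turn 0.02
```

carry_out:
  series:
    - [[-2.5,14,0],0]
    - [[-2.5,15,0],0]
    - [[-2.5,15,0],0]
    - [[-2.5,15,0],0]
    - [[-2.5,15,0],0]
    - [[-2.5,15,0],0]
    - [[-2.5,15,0],0]
    - [[-2.5,15,0],0]

```text
clock: 9.98
position: [0.53, 0.1032, 0.1312]
ee_rot: [-0.017, -0.691, 0.723, 0.007]
contact_force: [-0.4, 0.5, -1.5]
width: 0.0628
```

```bash
python3 - <<'E'
from h import *
tilt();settle(3);go([.4765,.1171,.135],-92.57)
E
```

```text
9.9833 [0.53   0.1032 0.1312] toolz [-0.0343 -0.0125] [ 0.0703  0.3183  1.7078 -0.011   1.1505  1.6916] w 0.0628
10.1333 [0.5301 0.1033 0.1315] toolz [-0.034  -0.0125] [ 0.0705  0.3181  1.7072 -0.0111  1.1511  1.6911] w 0.0623
t 10.1333 p [0.5301 0.1033 0.1315] xdir -92.57 w 0.06234604548675623 f [ 0.4 -0.2 -2.9]
shift [-11.3  54.3  -1.8] turn -0.0
```

carry_out:
  series:
    - [[-2.5,12,0],0]
    - [[-2.5,12,0],0]
    - [[-2.5,12,0],0]
    - [[-2,10,0],0]
    - [[-1,4,0],0]

```text
clock: 10.55
position: [0.4829, 0.1159, 0.1321]
ee_rot: [-0.015, -0.69, 0.723, 0.005]
contact_force: [-0.2, 0.0, -3.5]
width: 0.063
```

```bash
python3 - <<'E'
from h import *
f,K,A,c=settle(2);go([.478,.1171,.0885],-92.57)
f,K,A,c=grab('side'); cv2.imwrite('pics/s5.png',cv2.resize(f[100:350,200:520],None,fx=2,fy=2))
E
```

```text
10.65 [0.4837 0.1158 0.1323] toolz [-0.0276 -0.0132] [ 0.1027  0.2551  1.7999 -0.0115  1.1153  1.7246] w 0.0626
t 10.65 p [0.4837 0.1158 0.1323] xdir -92.62 w 0.06263694776053846 f [ 0.6  0.3 -3.1]
shift [-1.6  4.5 43.9] turn -0.05
```

View pics/s5.png

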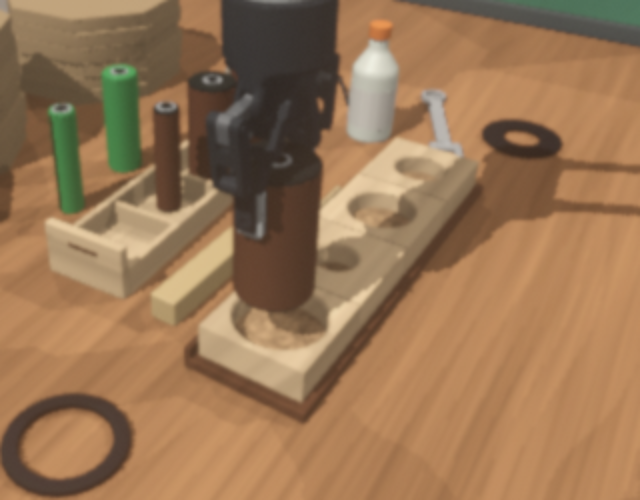

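The drum hangs upright over the largest recess. I'll lower it slowly.

carry_out:
  series:
    - [[-0.5,1.5,8],0]
    - [[-0.5,1.5,9],0]
    - [[-0.5,1,9],0]
    - [[0,0.5,8],0]
    - [[0,0,4],0]

```text
clock: 11.12
position: [0.4811, 0.1164, 0.0947]
ee_rot: [-0.013, -0.69, 0.723, 0.003]
contact_force: [0.8, 0.2, -3.2]
width: 0.0626
```

```bash
python3 - <<'E'
from h import *
settle(2);go([.478,.1171,.0885],-92.57)
E
```

```text
11.2167 [0.4815 0.1164 0.0946] toolz [-0.0224 -0.014 ] [ 0.1052  0.2906  1.8596 -0.0136  1.0151  1.7298] w 0.0628
t 11.2167 p [0.4815 0.1164 0.0946] xdir -92.65 w 0.06276192247631958 f [-1.1 -0.2 -2.9]
shift [-0.6  3.4  6.2] turn -0.08
```

carry_out:
  series:
    - [[-0.3,2.5,2],0]
    - [[-0.3,2.5,2],0]
    - [[0,1,2],0]

```text
clock: 11.47
position: [0.4767, 0.1173, 0.0877]
ee_rot: [-0.012, -0.69, 0.723, 0.002]
contact_force: [0.6, -0.9, -3.4]
width: 0.0627
```

```bash
python3 - <<'E'
from h import *
settle(2);go([.477,.1171,.0885],-92.57)
E
```

```text
11.5667 [0.4765 0.1172 0.0877] toolz [-0.0211 -0.0138] [ 0.1079  0.2919  1.8794 -0.0136  0.9927  1.7332] w 0.0629
t 11.5667 p [0.4765 0.1172 0.0877] xdir -92.68 w 0.06291010703322059 f [ 0.5  1.1 -3.1]
shift [ 0.1 -0.5 -0.8] turn -0.11
```

carry_out:
  series:
    - [[0,0,1.5],0]
    - [[0,0,1],0]

```text
clock: 11.73
position: [0.4775, 0.1172, 0.0872]
ee_rot: [-0.012, -0.69, 0.723, 0.002]
contact_force: [-2.9, -0.4, 7.2]
width: 0.0628
```

carry_out:
  series:
    - [[0,0,1],0]

```text
clock: 11.82
position: [0.4773, 0.1172, 0.0872]
ee_rot: [-0.012, -0.69, 0.723, 0.002]
contact_force: [-1.6, -0.8, 4.7]
width: 0.0627
```

```bash
python3 - <<'E'
from h import *
st();settle(2);go([.477,.1171,.0885],-92.57)
E
```

```text
t 11.8167 p [0.4773 0.1172 0.0872] xdir -92.66 w 0.06266939565980631 f [-1.6 -0.8  4.7]
11.9167 [0.4773 0.1173 0.0872] toolz [-0.019  -0.0137] [ 0.1079  0.2925  1.8799 -0.0138  0.9895  1.7329] w 0.0625
t 11.9167 p [0.4773 0.1173 0.0872] xdir -92.65 w 0.0625313152478198 f [-2.  -0.3  5.1]
shift [ 0.2  0.3 -1.3] turn -0.08
```

carry_out:
  series:
    - [[0,0,0],0]
    - [[0,0,0],0]
    - [[0,0,0],0]
    - [[0,0,-5],0]
    - [[0,0,-12],0]
    - [[0,0,-14],0]
    - [[0,0,-14],0]
    - [[0,0,-14],0]
    - [[0,0,-14],0]
    - [[0,0,-8],0]
  fingers: 84

```text
clock: 12.75
position: [0.4806, 0.1185, 0.1734]
ee_rot: [-0.01, -0.69, 0.723, 0.0]
contact_force: [0.5, -0.1, -0.3]
width: 0.0839
```

```bash
python3 - <<'E'
from h import *
f,K,A,c=settle(3)
m=((f.max(2).astype(int)-f.min(2)<25)&(f.max(2)>110)).astype(np.uint8); k,l,s,ce=cv2.connectedComponentsWithStats(m)
p=proj([.4765,.1171,.137],K,A,c);print(p,[(int(s[i][4]),ce[i].round(1),ray(s[i][:2]+(s[i][2:4]-1)/2,K,A,c,.137).round(4)) for i in range(1,k) if s[i][4]>40 and np.hypot(*(ce[i]-p))<60])
cv2.imwrite('pics/w6.png',f)
go([.6691,-.0914,.16],-92.2)
E
```

```text
12.9 [0.4801 0.1184 0.1721] toolz [-0.0165 -0.0136] [ 0.1097  0.2086  1.7532 -0.0126  1.1976  1.7317] w 0.0837
[319.29260197 239.27350304] [(184, array([319.5, 231.1]), array([0.4802, 0.1168, 0.137 ]))]
t 12.9 p [0.4801 0.1184 0.1721] xdir -92.66 w 0.08371985735159289 f [-0.2  0.6 -0.7]
shift [ 200.6 -198.7   11.8] turn -0.46
```

View pics/w6.png

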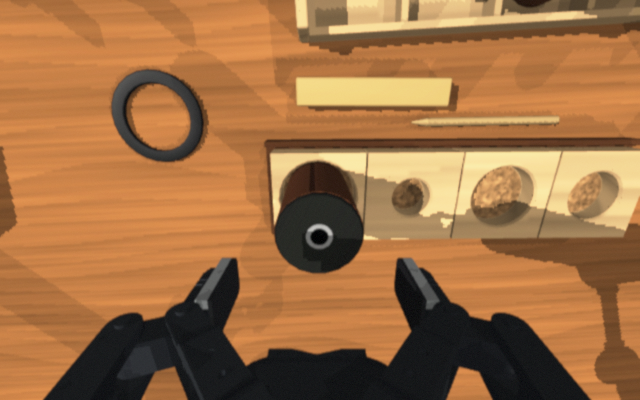

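The 64 mm drum stands in its recess with the bush at (319,237), next to the predicted (319,239). Now I'll move over to the 51 mm drum.

carry_out:
  series:
    - [[10,-10,0],0]
    - [[13,-13,0],0]
    - [[13,-13,0],0]
    - [[13,-13,0],0]
    - [[13,-13,0],0]
    - [[13,-13,0],0]
    - [[13,-13,0],0]
    - [[13,-13,0],0]
    - [[13,-13,0],0]
    - [[13,-13,0],0]
  fingers: 68

```text
clock: 13.73
position: [0.6028, -0.0256, 0.1589]
ee_rot: [-0.018, -0.692, 0.722, 0.007]
contact_force: [-0.4, -0.1, 0.2]
width: 0.0681
```

carry_out:
  series:
    - [[13,-13,0],0]
    - [[13,-13,0],0]
    - [[13,-13,0],0]
    - [[13,-13,0],0]
    - [[8,-8,0],0]

```text
clock: 14.15
position: [0.6628, -0.0985, 0.1486]
ee_rot: [-0.022, -0.691, 0.722, 0.01]
contact_force: [0.6, 0.7, 0.9]
width: 0.068
```

```bash
cat >> h.py <<'E'
def bush(P,z=.121):
    f,K,A,c=settle(3); p=proj([*P,z],K,A,c)
    m=((f.max(2).astype(int)-f.min(2)<25)&(f.max(2)>110)).astype(np.uint8); k,l,s,ce=cv2.connectedComponentsWithStats(m)
    print('exp',p.round(1),[(int(s[i][4]),ce[i].round(1),ray(s[i][:2]+(s[i][2:4]-1)/2,K,A,c,z).round(4)) for i in range(1,k) if s[i][4]>100 and np.hypot(*(ce[i]-p))<50]); return f
E
python3 - <<'E'
from h import *
bush((.6691,-.0914))
go([.6691,-.0914,.072],-92.2)
E
```

```text
14.3 [ 0.6614 -0.0967  0.149 ] toolz [-0.0473 -0.0148] [-0.2353  0.4888  1.3758 -0.0262  1.3196  1.3872] w 0.0679
exp [306.2 229.7] [(349, array([305.8, 228.3]), array([ 0.6693, -0.0909,  0.121 ]))]
t 14.3 p [ 0.6614 -0.0967  0.149 ] xdir -92.53 w 0.06791664603667928 f [-0.7  0.4  0. ]
shift [ -7.  -11.   76.4] turn -0.33
```

carry_out:
  series:
    - [[-2,-3,5],0]
    - [[-2,-3,8],0]
    - [[-1,-2,8],0]
    - [[-1,-2,8],0]
    - [[0,-1,8],0]
    - [[0,0,8],0]
    - [[0,0,5],0]

```text
clock: 14.88
position: [0.6679, -0.0863, 0.094]
ee_rot: [-0.022, -0.693, 0.721, 0.013]
contact_force: [-0.1, -0.4, -0.4]
width: 0.0678
```

```bash
python3 - <<'E'
from h import *
bush((.6691,-.0914))
go([.6691,-.0914,.073],-92.2)
E
```

```text
15.0333 [ 0.6682 -0.0868  0.0949] toolz [-0.0492 -0.0128] [-0.2197  0.5379  1.4303 -0.0247  1.2187  1.4007] w 0.0677
exp [329.  288.6] [(493, array([329.4, 288.7]), array([ 0.6689, -0.0914,  0.121 ]))]
t 15.0333 p [ 0.6682 -0.0868  0.0949] xdir -92.3 w 0.06768877698575262 f [0.4 1.  0.1]
shift [ 4.3 -2.2 21.9] turn -0.1
```

carry_out:
  series:
    - [[2.5,-1.2,4],0]
    - [[1.8,-0.5,4],0]
    - [[0,0,3],0]
  fingers: 61

```text
clock: 15.28
position: [0.6709, -0.0923, 0.0852]
ee_rot: [-0.021, -0.692, 0.721, 0.01]
contact_force: [0.1, 0.1, 0.8]
width: 0.061
```

```bash
python3 - <<'E'
from h import *
f=bush((.6691,-.0914)); cv2.imwrite('pics/w7.png',f)
go([.6685,-.0912,.083],-92.2)
E
```

```text
15.4333 [ 0.6703 -0.0918  0.085 ] toolz [-0.0461 -0.0135] [-0.2262  0.5482  1.4379 -0.0252  1.1975  1.3949] w 0.0613
exp [318.6 306.7] [(499, array([318.3, 305.1]), array([ 0.6689, -0.0911,  0.121 ]))]
t 15.4333 p [ 0.6703 -0.0918  0.085 ] xdir -92.3 w 0.06126931942438308 f [0.4 0.4 0.3]
shift [-0.6  1.7  2. ] turn -0.1
```

View pics/w7.png

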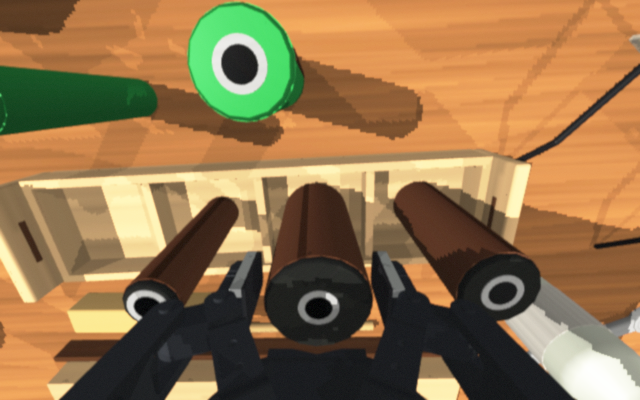

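The fingers straddle the 51 mm drum, bush at (318,305). The left knuckle passes close above the 26 mm drum at (148,305), so I won't go any deeper and will grip here.

carry_out:
  series:
    - [[-0.3,1.2,1],0]
    - [[0,0,0],0]
    - [[0,0,0],0]
    - [[0,0,0],0]
  fingers: 0

```text
clock: 15.77
position: [0.6696, -0.0917, 0.0848]
ee_rot: [-0.021, -0.692, 0.721, 0.01]
contact_force: [0.3, 0.1, -0.9]
width: 0.05
```

```bash
python3 - <<'E'
from h import *
settle(2);st();go([.4705,-.0744,.150],-92.2)
E
```

```text
15.8667 [ 0.6696 -0.0917  0.0848] toolz [-0.0441 -0.0138] [-0.2263  0.5464  1.4418 -0.0251  1.1935  1.395 ] w 0.0496
t 15.8667 p [ 0.6696 -0.0917  0.0848] xdir -92.32 w 0.04958508650344718 f [ 0.3  0.1 -1.5]
t 15.8667 p [ 0.6696 -0.0917  0.0848] xdir -92.32 w 0.04958508650344718 f [ 0.3  0.1 -1.5]
shift [ -8.2 202.3 -56.6] turn -0.12
```

carry_out:
  series:
    - [[0,0,-4],0]
    - [[0,0,-8],0]
    - [[0,0,-12],0]
    - [[0,0,-12],0]
    - [[0,0,-12],0]
    - [[0,3,-8],0]
    - [[0,8,-4],0]
    - [[-0.5,12,0],0]
    - [[-0.5,14,0],0]
    - [[-0.5,14,0],0]

```text
clock: 16.7
position: [0.6192, -0.0866, 0.1502]
ee_rot: [-0.021, -0.693, 0.721, 0.012]
contact_force: [-0.4, -0.4, -1.3]
width: 0.0499
```

```bash
python3 - <<'E'
from h import *
settle(1);st();go([.4700,-.0744,.150],-92.2)
E
```

```text
16.75 [ 0.6153 -0.0859  0.1504] toolz [-0.0525 -0.0121] [-0.2365  0.4232  1.4854 -0.0251  1.2812  1.382 ] w 0.0495
t 16.75 p [ 0.6153 -0.0859  0.1504] xdir -92.27 w 0.04948425406160831 f [-4.7  0.2 -0.6]
t 16.75 p [ 0.6153 -0.0859  0.1504] xdir -92.27 w 0.04948425406160831 f [-4.7  0.2 -0.6]
shift [ -5.8 145.5   7.9] turn -0.07
```

carry_out:
  series:
    - [[-0.5,13,0.7],0]
    - [[-0.5,13,0.7],0]
    - [[-0.5,13,0.7],0]
    - [[-0.5,13,0.7],0]
    - [[-0.5,13,0.7],0]
    - [[-0.5,13,0.7],0]
    - [[-0.5,13,0.7],0]
    - [[-0.5,13,0.7],0]
    - [[-0.5,12,0.7],0]
    - [[-0.5,8,0.5],0]

```text
clock: 17.58
position: [0.4807, -0.0745, 0.1504]
ee_rot: [-0.024, -0.692, 0.721, 0.015]
contact_force: [0.2, -0.7, -1.9]
width: 0.0496
```

```bash
python3 - <<'E'
from h import *
settle(3);st();go([.4700,-.0744,.1015],-92.2)
E
```

```text
17.7333 [ 0.4823 -0.0747  0.1506] toolz [-0.053  -0.0117] [-0.277   0.2355  1.777  -0.0278  1.1771  1.3453] w 0.0499
t 17.7333 p [ 0.4823 -0.0747  0.1506] xdir -92.29 w 0.04985637755671612 f [ 0.4 -0.4 -1.6]
t 17.7333 p [ 0.4823 -0.0747  0.1506] xdir -92.29 w 0.04985637755671612 f [ 0.4 -0.4 -1.6]
shift [-0.5  9.7 49.7] turn -0.09
```

carry_out:
  series:
    - [[0,2,6],0]
    - [[0,2,9],0]
    - [[0,2,9],0]
    - [[0,1.5,9],0]
    - [[0,1,6],0]
    - [[0,0,3],0]

```text
clock: 18.23
position: [0.4796, -0.0764, 0.1194]
ee_rot: [-0.019, -0.693, 0.721, 0.008]
contact_force: [-5.6, 2.6, 12.1]
width: 0.0496
```

```bash
python3 - <<'E'
from h import *
settle(3);st();go([.4705,-.0744,.1005],-92.2)
E
```

```text
18.3833 [ 0.4792 -0.0764  0.1193] toolz [-0.0395 -0.0149] [-0.2824  0.2555  1.8381 -0.0287  1.0819  1.3422] w 0.0497
t 18.3833 p [ 0.4792 -0.0764  0.1193] xdir -92.27 w 0.049653836449278385 f [-6.5  3.2 26.6]
t 18.3833 p [ 0.4792 -0.0764  0.1193] xdir -92.27 w 0.049653836449278385 f [-6.5  3.2 26.6]
shift [-2.   8.1 19.1] turn -0.07
```

The drum touched the rim because x is still 9 mm off. I'll lift a little, centre it, then go down.

carry_out:
  series:
    - [[0,0,-5],0]
    - [[0,0,-6],0]
    - [[0,3,-3],0]
    - [[-0.7,4,0],0]
    - [[-0.7,4,0],0]
    - [[0,2,0],0]

```text
clock: 18.88
position: [0.4695, -0.0748, 0.1347]
ee_rot: [-0.018, -0.693, 0.721, 0.007]
contact_force: [-0.4, -1.1, -2.6]
width: 0.0497
```

```bash
python3 - <<'E'
from h import *
settle(4);st();go([.470,-.0744,.1005],-92.2)
f,K,A,c=grab('side'); cv2.imwrite('pics/s8.png',cv2.resize(f[100:350,200:520],None,fx=2,fy=2))
E
```

```text
19.0833 [ 0.4701 -0.075   0.1349] toolz [-0.0347 -0.0161] [-0.2851  0.2238  1.8375 -0.0281  1.1092  1.3382] w 0.05
t 19.0833 p [ 0.4701 -0.075   0.1349] xdir -92.25 w 0.04999405725365984 f [-0.  -0.  -2.5]
t 19.0833 p [ 0.4701 -0.075   0.1349] xdir -92.25 w 0.04999405725365984 f [-0.  -0.  -2.5]
shift [-1.2 -1.  34.4] turn -0.05
```

View pics/s8.png

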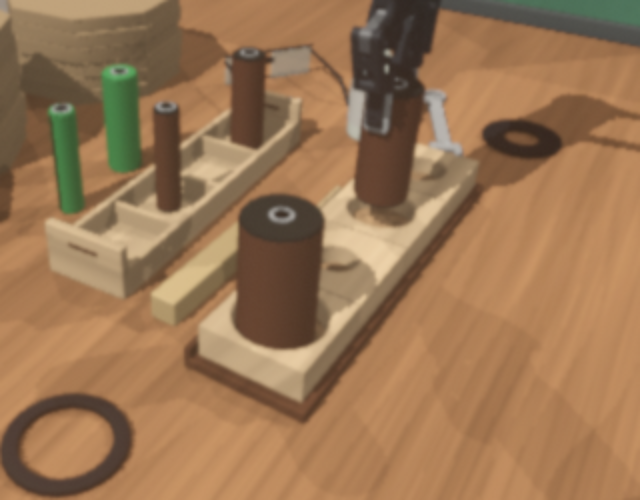

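The 51 mm drum hangs over its recess but seems to lean in this view (bottom near (383,190), bush near (403,85)). I'll check that against a true vertical and estimate the lean.

```bash
python3 - <<'E'
from h import *
f,K,A,c=grab('side')
cr=lambda p:((p[0]-200)*2,(p[1]-100)*2)
for x,y in((.470,-.0744),):
    for z in(.055,.17): print(z,cr(proj([x,y,z],K,A,c)))
# edges of the brown drum per row
for r in (150,155,160,165,170,175,180,185,190,195):
    row=f[r,370:420].astype(int); m=(row[:,2]<115)&(row[:,2]>row[:,0]+12); i=np.nonzero(m)[0]; print(r,(i.min()+370,i.max()+370) if len(i) else None, 'axis if vertical',round(np.interp(r,[proj([.47,-.0744,.17],K,A,c)[1],proj([.47,-.0744,.055],K,A,c)[1]],[proj([.47,-.0744,.17],K,A,c)[0],proj([.47,-.0744,.055],K,A,c)[0]]),1))
E
```

```text
0.055 (np.float64(378.81712738429167), np.float64(196.55299398585765))
0.17 (np.float64(393.8647730601965), np.float64(85.39270245249787))
150 (np.int64(383), np.int64(411)) axis if vertical 395.9
155 (np.int64(382), np.int64(412)) axis if vertical 395.3
160 (np.int64(382), np.int64(409)) axis if vertical 394.6
165 (np.int64(381), np.int64(408)) axis if vertical 393.9
170 (np.int64(380), np.int64(407)) axis if vertical 393.2
175 (np.int64(380), np.int64(406)) axis if vertical 392.6
180 (np.int64(379), np.int64(405)) axis if vertical 391.9
185 (np.int64(378), np.int64(419)) axis if vertical 391.2
190 (np.int64(378), np.int64(404)) axis if vertical 390.5
195 (np.int64(378), np.int64(403)) axis if vertical 389.9
```

The lean is perspective: against a true vertical the drum is within about 1°. Lowering now.

carry_out:
  series:
    - [[-0.3,-0.3,5],0]
    - [[-0.3,-0.3,7],0]
    - [[-0.3,-0.3,7],0]
    - [[0,0,6],0]
    - [[0,0,3],0]

```text
clock: 19.6
position: [0.4712, -0.0748, 0.1045]
ee_rot: [-0.018, -0.693, 0.721, 0.006]
contact_force: [-0.6, 0.9, -2.4]
width: 0.0497
```

```bash
python3 - <<'E'
from h import *
settle(3);st();go([.470,-.0744,.1005],-92.2)
E
```

```text
19.75 [ 0.4715 -0.0749  0.1052] toolz [-0.0326 -0.0166] [-0.2841  0.2567  1.8789 -0.0291  1.0328  1.3416] w 0.0497
t 19.75 p [ 0.4715 -0.0749  0.1052] xdir -92.26 w 0.0497046479416112 f [ 1.   0.  -1.7]
t 19.75 p [ 0.4715 -0.0749  0.1052] xdir -92.26 w 0.0497046479416112 f [ 1.   0.  -1.7]
shift [-0.5  1.3  4.7] turn -0.06
```

carry_out:
  series:
    - [[-0.3,1,2],0]
    - [[0,0.5,1.5],0]
    - [[0,0,1],0]
    - [[0,0,1],0]

```text
clock: 20.08
position: [0.4706, -0.0749, 0.1002]
ee_rot: [-0.017, -0.693, 0.721, 0.004]
contact_force: [0.7, 0.2, 4.7]
width: 0.0494
```

```bash
python3 - <<'E'
from h import *
settle(2);st();go([.470,-.0744,.1005],-92.2)
E
```

```text
20.1833 [ 0.4707 -0.0749  0.1003] toolz [-0.0302 -0.0173] [-0.2846  0.2602  1.8889 -0.0295  1.0169  1.3417] w 0.0494
t 20.1833 p [ 0.4707 -0.0749  0.1003] xdir -92.26 w 0.04942698630207809 f [-0.6 -0.8 -1.6]
t 20.1833 p [ 0.4707 -0.0749  0.1003] xdir -92.26 w 0.04942698630207809 f [-0.6 -0.8 -1.6]
shift [-0.5  0.7 -0.2] turn -0.06
```

carry_out:
  series:
    - [[0,0,1],0]

```text
clock: 20.27
position: [0.4713, -0.075, 0.1001]
ee_rot: [-0.016, -0.693, 0.721, 0.004]
contact_force: [-0.8, 1.1, 9.1]
width: 0.0496
```

carry_out:
  series:
    - [[0,0,0.8],0]

```text
clock: 20.35
position: [0.4714, -0.075, 0.1001]
ee_rot: [-0.016, -0.693, 0.721, 0.004]
contact_force: [-1.7, 0.2, 5.1]
width: 0.0496
```

```bash
python3 - <<'E'
from h import *
settle(2);st()
E
```

```text
20.45 [ 0.4713 -0.075   0.1001] toolz [-0.0285 -0.0175] [-0.2846  0.2603  1.8892 -0.0292  1.0148  1.3417] w 0.0498
t 20.45 p [ 0.4713 -0.075   0.1001] xdir -92.26 w 0.04981959222996668 f [-1.  -0.1  5.5]
```

carry_out:
  series:
    - [[0,0,0],0]
    - [[0,0,0],0]
    - [[0,0,0],0]
    - [[0,0,-5],0]
    - [[0,0,-12],0]
    - [[0,0,-14],0]
    - [[0,0,-14],0]
    - [[0,0,-12],0]
    - [[0,0,-6],0]
  fingers: 64

```text
clock: 21.2
position: [0.4728, -0.0739, 0.1659]
ee_rot: [-0.017, -0.693, 0.721, 0.004]
contact_force: [0.0, 0.1, 0.0]
width: 0.0642
```

```bash
python3 - <<'E'
from h import *
bush((.4691,-.0744),.137)
go([.6728,-.1751,.155],-92.2)
E
```

```text
21.35 [ 0.4722 -0.0738  0.1646] toolz [-0.0313 -0.017 ] [-0.2814  0.1961  1.7912 -0.0271  1.1798  1.3398] w 0.0644
exp [317.9 243. ] [(211, array([318.8, 235.6]), array([ 0.4725, -0.075 ,  0.137 ]))]
t 21.35 p [ 0.4722 -0.0738  0.1646] xdir -92.26 w 0.06440035070402017 f [ 0.4 -0.7 -0.7]
shift [  93.2 -204.6    5. ] turn -0.06
```

carry_out:
  series:
    - [[4,-9,0],0]
    - [[6,-13,0],0]
    - [[6,-13,0],0]
    - [[6,-13,0],0]
    - [[6,-13,0],0]
    - [[6,-13,0],0]
    - [[6,-13,0],0]
    - [[6,-13,0],0]
    - [[6,-13,0],0]
    - [[6,-13,0],0]
  fingers: 52

```text
clock: 22.18
position: [0.6047, -0.143, 0.1506]
ee_rot: [-0.02, -0.693, 0.721, 0.01]
contact_force: [0.6, -0.7, 0.1]
width: 0.0523
```

carry_out:
  series:
    - [[6,-13,0],0]
    - [[6,-13,0],0]
    - [[6,-13,0],0]
    - [[6,-13,0],0]
    - [[6,-13,0],0]
    - [[4,-7,0],0]

```text
clock: 22.68
position: [0.6848, -0.187, 0.137]
ee_rot: [-0.022, -0.692, 0.721, 0.012]
contact_force: [1.0, 0.9, -0.1]
width: 0.0517
```

```bash
python3 - <<'E'
from h import *
bush((.6728,-.1751))
go([.6728,-.1751,.080],-92.2)
E
```

```text
22.8333 [ 0.6827 -0.1861  0.1374] toolz [-0.0508 -0.0117] [-0.3496  0.5544  1.2871 -0.0292  1.344   1.2699] w 0.0518
exp [299.9 262.6] [(136, array([254.8, 263.5]), array([ 0.6732, -0.1454,  0.121 ])), (308, array([298.5, 263.7]), array([ 0.6725, -0.1745,  0.121 ]))]
t 22.8333 p [ 0.6827 -0.1861  0.1374] xdir -92.36 w 0.05179304734325029 f [-0.4  0.2 -0.5]
shift [-11.3   7.5  57.7] turn -0.16
```

carry_out:
  series:
    - [[-4,3,0],0]
    - [[-4,3,3],0]
    - [[-3,2,6],0]
    - [[-1,0.5,8],0]
    - [[0,0,8],0]
    - [[0,0,6],0]

```text
clock: 23.33
position: [0.6694, -0.1704, 0.1061]
ee_rot: [-0.022, -0.693, 0.721, 0.014]
contact_force: [-0.5, -0.5, -0.1]
width: 0.0515
```

```bash
python3 - <<'E'
from h import *
bush((.6728,-.1751))
go([.6728,-.1751,.078],-92.2)
E
```

```text
23.4833 [ 0.6696 -0.1708  0.1061] toolz [-0.052  -0.0108] [-0.3359  0.5534  1.3709 -0.0287  1.263   1.2848] w 0.0524
exp [327.1 270.9] [(389, array([323.6, 269.1]), array([ 0.6734, -0.1743,  0.121 ]))]
t 23.4833 p [ 0.6696 -0.1708  0.1061] xdir -92.31 w 0.05241310436498618 f [ 0.4  0.1 -0. ]
shift [ 3.8 -4.8 27.9] turn -0.11
```

carry_out:
  series:
    - [[2,-2,5],0]
    - [[1.5,-2,8],0]
    - [[0,-1,8],0]
    - [[0,0,5],0]

```text
clock: 23.82
position: [0.6757, -0.1765, 0.0799]
ee_rot: [-0.021, -0.692, 0.721, 0.011]
contact_force: [0.3, -0.9, -0.5]
width: 0.0523
```

```bash
python3 - <<'E'
from h import *
f=bush((.6728,-.1751)); cv2.imwrite('pics/w9.png',f)
go([.6722,-.1746,.078],-92.2)
E
```

```text
23.9667 [ 0.6752 -0.1762  0.0802] toolz [-0.0478 -0.0125] [-0.3403  0.5807  1.3885 -0.0296  1.2134  1.2823] w 0.052
exp [317.6 316.8] [(495, array([316.4, 315.4]), array([ 0.6727, -0.1746,  0.121 ]))]
t 23.9667 p [ 0.6752 -0.1762  0.0802] xdir -92.33 w 0.05202212767276239 f [ 0.5 -0.3  0.3]
shift [-1.5  2.9  2.3] turn -0.13
```

carry_out:
  series:
    - [[-1,2,1.5],0]
    - [[-0.5,1,0.5],0]
    - [[0,0,0],0]
    - [[0,0,0],0]
    - [[0,0,0],0]
    - [[0,0,0],0]
  fingers: 0

```text
clock: 24.47
position: [0.6721, -0.1743, 0.0788]
ee_rot: [-0.021, -0.692, 0.721, 0.012]
contact_force: [-0.4, -0.1, -0.6]
width: 0.0371
```

```bash
python3 - <<'E'
from h import *
settle(3);st()
E
```

```text
24.6167 [ 0.6721 -0.1743  0.0788] toolz [-0.0467 -0.0127] [-0.3394  0.5766  1.4002 -0.0294  1.2047  1.2833] w 0.0368
t 24.6167 p [ 0.6721 -0.1743  0.0788] xdir -92.32 w 0.03679168966551049 f [ 0.2 -0.  -0.9]
```

carry_out:
  series:
    - [[0,0,-4],0]
    - [[0,0,-8],0]
    - [[0,0,-12],0]
    - [[0,0,-12],0]
    - [[0,0,-12],0]
    - [[0,2,-10],0]
    - [[0,5,-6],0]
    - [[0,10,0],0]
    - [[0,13,0.6],0]
    - [[0,13,0.6],0]

```text
clock: 25.45
position: [0.6318, -0.1718, 0.1495]
ee_rot: [-0.021, -0.693, 0.721, 0.01]
contact_force: [0.9, -0.3, -1.3]
width: 0.0372
```

```bash
python3 - <<'E'
from h import *
settle(1);st();go([.465,-.1703,.145],-92.2)
E
```

```text
25.5 [ 0.6281 -0.1713  0.1495] toolz [-0.0491 -0.0127] [-0.3566  0.4631  1.4194 -0.0301  1.3008  1.2629] w 0.0369
t 25.5 p [ 0.6281 -0.1713  0.1495] xdir -92.28 w 0.036937646553659276 f [-4.1  1.6 -1.9]
t 25.5 p [ 0.6281 -0.1713  0.1495] xdir -92.28 w 0.036937646553659276 f [-4.1  1.6 -1.9]
shift [  5.5 162.6  12.5] turn -0.08
```

carry_out:
  series:
    - [[0.5,13,0.6],0]
    - [[0.5,13,0.6],0]
    - [[0.5,13,0.6],0]
    - [[0.5,13,0.6],0]
    - [[0.5,13,0.6],0]
    - [[0.5,13,0.6],0]
    - [[0.5,13,0.6],0]
    - [[0.5,13,0.6],0]
    - [[0.5,13,0.6],0]
    - [[0.5,13,0.6],0]

```text
clock: 26.33
position: [0.4857, -0.1689, 0.1476]
ee_rot: [-0.023, -0.692, 0.721, 0.015]
contact_force: [-0.2, 0.3, -1.2]
width: 0.0369
```

carry_out:
  series:
    - [[0.5,13,0.6],0]
    - [[0.5,11,0.6],0]
    - [[0,6,0],0]

```text
clock: 26.58
position: [0.4504, -0.1675, 0.1475]
ee_rot: [-0.024, -0.692, 0.721, 0.017]
contact_force: [-0.4, -0.5, -1.8]
width: 0.0365
```

```bash
python3 - <<'E'
from h import *
settle(3);st();go([.465,-.1703,.115],-92.2)
E
```

```text
26.7333 [ 0.4524 -0.168   0.1479] toolz [-0.0551 -0.0094] [-0.4743  0.2292  1.7934 -0.0365  1.164   1.1533] w 0.0368
t 26.7333 p [ 0.4524 -0.168   0.1479] xdir -92.36 w 0.03678055455862323 f [-0.2  0.1 -1.2]
t 26.7333 p [ 0.4524 -0.168   0.1479] xdir -92.36 w 0.03678055455862323 f [-0.2  0.1 -1.2]
shift [  1.4 -14.4  32.2] turn -0.16
```

carry_out:
  series:
    - [[0.8,-4,2],0]
    - [[0.8,-4,5],0]
    - [[0.5,-3,5],0]
    - [[0,-1.5,3],0]

```text
clock: 27.07
position: [0.4688, -0.1721, 0.1319]
ee_rot: [-0.022, -0.692, 0.721, 0.013]
contact_force: [-0.6, -0.1, -1.1]
width: 0.0372
```

```bash
python3 - <<'E'
from h import *
settle(3);st();go([.465,-.1703,.0945],-92.2)
f,K,A,c=grab('side'); cv2.imwrite('pics/s10.png',cv2.resize(f[100:350,200:520],None,fx=2,fy=2))
E
```

```text
27.2167 [ 0.4678 -0.1717  0.132 ] toolz [-0.0512 -0.0107] [-0.4675  0.2646  1.7879 -0.0361  1.1303  1.1607] w 0.0369
t 27.2167 p [ 0.4678 -0.1717  0.132 ] xdir -92.35 w 0.03693653231024964 f [ 0.6 -0.1 -0.7]
t 27.2167 p [ 0.4678 -0.1717  0.132 ] xdir -92.35 w 0.03693653231024964 f [ 0.6 -0.1 -0.7]
shift [-1.8  0.9 37.5] turn -0.15
```

View pics/s10.png

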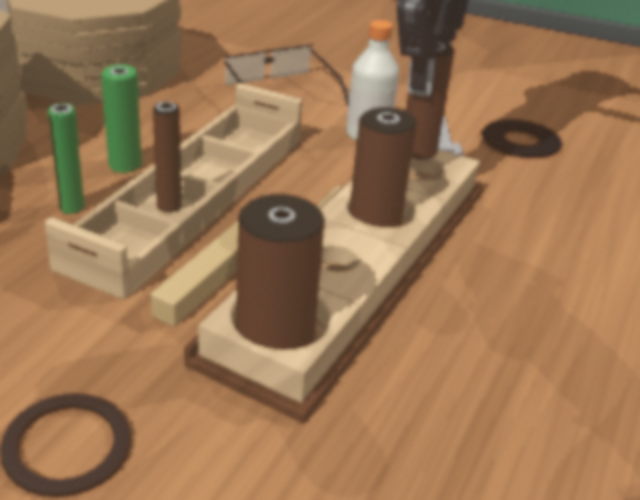

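The 64 mm drum (280,270) and the 51 mm drum (383,165) stand upright in their recesses. The 38 mm drum hangs over the last recess at about (425,165). Lowering it.

carry_out:
  series:
    - [[-0.5,0.3,5],0]
    - [[-0.5,0.3,7],0]
    - [[-0.5,0.3,8],0]
    - [[-0.3,0,7],0]
    - [[0,0,4],0]

```text
clock: 27.68
position: [0.4654, -0.1702, 0.0995]
ee_rot: [-0.022, -0.692, 0.721, 0.013]
contact_force: [-0.1, -0.3, -1.4]
width: 0.0368
```

```bash
python3 - <<'E'
from h import *
settle(3);st();go([.465,-.1703,.0945],-92.2)
E
```

```text
27.8333 [ 0.4656 -0.1704  0.1001] toolz [-0.0489 -0.012 ] [-0.4669  0.2936  1.839  -0.0378  1.0476  1.1647] w 0.0371
t 27.8333 p [ 0.4656 -0.1704  0.1001] xdir -92.34 w 0.03705934558131693 f [ 0.2 -0.1 -1.1]
t 27.8333 p [ 0.4656 -0.1704  0.1001] xdir -92.34 w 0.03705934558131693 f [ 0.2 -0.1 -1.1]
shift [-0.1  0.4  5.6] turn -0.14
```

carry_out:
  series:
    - [[0,0.2,2],0]
    - [[0,0.2,2],0]
    - [[0,0,1],0]
    - [[0,0,0.8],0]

```text
clock: 28.17
position: [0.466, -0.171, 0.0948]
ee_rot: [-0.021, -0.692, 0.721, 0.011]
contact_force: [0.0, -0.4, -0.8]
width: 0.0366
```

carry_out:
  series:
    - [[0,0,0.8],0]

```text
clock: 28.25
position: [0.4662, -0.1711, 0.0947]
ee_rot: [-0.021, -0.692, 0.721, 0.011]
contact_force: [-1.2, 1.1, 8.9]
width: 0.037
```

```bash
python3 - <<'E'
from h import *
settle(2);st()
E
```

```text
28.35 [ 0.4661 -0.1711  0.0947] toolz [-0.0459 -0.0135] [-0.4678  0.2989  1.8472 -0.0382  1.0308  1.1646] w 0.0371
t 28.35 p [ 0.4661 -0.1711  0.0947] xdir -92.35 w 0.037117745011402296 f [-1.5  0.3  3.8]
```

carry_out:
  series:
    - [[0,0,0],0]
    - [[0,0,0],0]
    - [[0,0,0],0]
    - [[0,0,-5],0]
    - [[0,0,-12],0]
    - [[0,0,-14],0]
    - [[0,0,-14],0]
    - [[0,0,-14],0]
    - [[0,0,-12],0]
    - [[0,0,-6],0]
  fingers: 54

```text
clock: 29.18
position: [0.4693, -0.1699, 0.1749]
ee_rot: [-0.022, -0.692, 0.721, 0.012]
contact_force: [-0.4, 0.6, 0.1]
width: 0.054
```

```bash
python3 - <<'E'
from h import *
bush((.4654,-.1703),.137)
go([.6736,-.0147,.155],-92.2)
E
```

```text
29.3333 [ 0.4687 -0.1696  0.1735] toolz [-0.049  -0.0122] [-0.4627  0.2257  1.727  -0.0349  1.2275  1.1618] w 0.0539
exp [317.6 236.3] [(268, array([316.9, 233.7]), array([ 0.4668, -0.1707,  0.137 ]))]
t 29.3333 p [ 0.4687 -0.1696  0.1735] xdir -92.35 w 0.05390929576884171 f [-1.1 -0.1 -1. ]
shift [-163.5 -198.9    6.5] turn -0.15
```

carry_out:
  series:
    - [[-6,-9,-0.5],0]
    - [[-10,-13,-0.6],0]
    - [[-10,-13,-0.6],0]
    - [[-10,-13,-0.6],0]
    - [[-10,-13,-0.6],0]
    - [[-10,-13,-0.6],0]
    - [[-10,-13,-0.6],0]
    - [[-10,-13,-0.6],0]
    - [[-10,-13,-0.6],0]
    - [[-10,-13,-0.6],0]

```text
clock: 30.17
position: [0.6016, -0.0704, 0.16]
ee_rot: [-0.026, -0.69, 0.723, 0.021]
contact_force: [-0.1, -0.8, 0.2]
width: 0.0541
```

carry_out:
  series:
    - [[-11,-13,0],0]
    - [[-11,-13,0],0]
    - [[-11,-12,0],0]
    - [[-11,-12,0],0]
    - [[-10,-12,0],0]

```text
clock: 30.58
position: [0.669, -0.0122, 0.1471]
ee_rot: [-0.028, -0.69, 0.722, 0.026]
contact_force: [0.1, -0.3, -0.3]
width: 0.0539
```

```bash
python3 - <<'E'
from h import *
bush((.6736,-.0147))
go([.6736,-.0147,.078],-92.2)
E
```

```text
30.7333 [ 0.6686 -0.0126  0.1468] toolz [-0.0768 -0.0015] [-0.117   0.508   1.3487 -0.0107  1.361   1.5005] w 0.0539
exp [322.5 233.5] [(269, array([321.9, 230.9]), array([ 0.674 , -0.0144,  0.121 ]))]
t 30.7333 p [ 0.6686 -0.0126  0.1468] xdir -92.52 w 0.05394219216109415 f [-0.2  0.1 -0.1]
shift [  1.6 -10.3  68.3] turn -0.32
```

carry_out:
  series:
    - [[0.5,-2,5],0]
    - [[0.5,-2,8],0]
    - [[0.3,-2,8],0]
    - [[0,-1.5,8],0]
    - [[0,-1,8],0]
    - [[0,-0.5,8],0]
    - [[0,0,5],0]

```text
clock: 31.32
position: [0.6708, -0.0169, 0.0904]
ee_rot: [-0.03, -0.69, 0.723, 0.027]
contact_force: [1.2, 0.2, 0.0]
width: 0.0539
```

```bash
python3 - <<'E'
from h import *
f=bush((.6736,-.0147)); cv2.imwrite('pics/w11.png',f)
go([.6722,-.0145,.078],-92.2)
E
```

```text
31.4667 [ 0.671  -0.0167  0.0913] toolz [-0.0806 -0.0022] [-0.1219  0.5545  1.4106 -0.0126  1.2563  1.5001] w 0.0539
exp [314.1 293.1] [(369, array([312. , 291.6]), array([ 0.6734, -0.0142,  0.121 ]))]
t 31.4667 p [ 0.671  -0.0167  0.0913] xdir -92.67 w 0.053853277374478634 f [-0.1  0.4 -0.1]
shift [-2.4 -2.1 13.1] turn -0.47
```

carry_out:
  series:
    - [[-1,-1,5],0]
    - [[-1,-1,5],0]
    - [[-0.4,0,3],0]

```text
clock: 31.72
position: [0.6739, -0.0145, 0.0794]
ee_rot: [-0.028, -0.69, 0.723, 0.025]
contact_force: [-0.2, 0.3, -0.2]
width: 0.0541
```

carry_out:
  series:
    - [[0,0,0],0]
    - [[0,0,0],0]
    - [[0,0,0],0]
    - [[0,0,0],0]
    - [[0,0,0],0]
  fingers: 0

```text
clock: 32.13
position: [0.674, -0.0141, 0.0792]
ee_rot: [-0.028, -0.69, 0.723, 0.025]
contact_force: [0.7, 0.0, -0.5]
width: 0.0248
```

```bash
python3 - <<'E'
from h import *
f=bush((.6736,-.0147)); cv2.imwrite('pics/w11.png',f); st()
E
```

```text
32.2833 [ 0.674  -0.0141  0.0791] toolz [-0.0757 -0.0028] [-0.1177  0.5659  1.4217 -0.0124  1.2289  1.5041] w 0.0249
exp [320.6 316.2] [(112, array([300.2, 314.3]), array([ 0.6748, -0.0063,  0.121 ]))]
t 32.2833 p [ 0.674  -0.0141  0.0791] xdir -92.64 w 0.02492592050654365 f [ 0.6  0.5 -1. ]
```

View pics/w11.png

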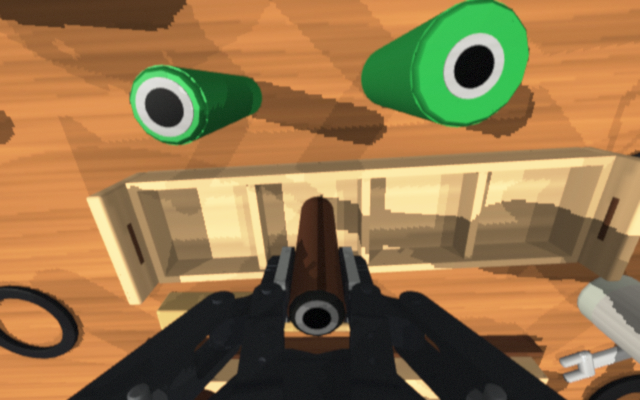

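The 26 mm drum is centred between the pads, bush at (317,317). Lifting and carrying it over.

carry_out:
  series:
    - [[0,0,-4],0]
    - [[0,0,-8],0]
    - [[0,0,-12],0]
    - [[0,0,-12],0]
    - [[0,0,-12],0]
    - [[0,2,-10],0]
    - [[-1,5,-6],0]
    - [[-2,10,0],0]
    - [[-2,13,0.8],0]
    - [[-2,13,0.8],0]

```text
clock: 33.12
position: [0.636, -0.005, 0.1508]
ee_rot: [-0.027, -0.69, 0.723, 0.024]
contact_force: [0.7, -0.2, -0.5]
width: 0.0246
```

```bash
python3 - <<'E'
from h import *
settle(1);st();go([.476,.0212,.145],-92.2)
E
```

```text
33.1667 [ 0.6323 -0.0042  0.151 ] toolz [-0.0776 -0.0023] [-0.1102  0.4531  1.4346 -0.0112  1.3308  1.5104] w 0.0247
t 33.1667 p [ 0.6323 -0.0042  0.151 ] xdir -92.67 w 0.024707552188723395 f [-3.3 -0.1  0.2]
t 33.1667 p [ 0.6323 -0.0042  0.151 ] xdir -92.67 w 0.024707552188723395 f [-3.3 -0.1  0.2]
shift [-18.1 156.4  18. ] turn -0.47
```

carry_out:
  series:
    - [[-1.5,13,1],0]
    - [[-1.5,13,1],0]
    - [[-1.5,13,1],0]
    - [[-1.5,13,1],0]
    - [[-1.5,13,1],0]
    - [[-1.5,13,1],0]
    - [[-1.5,13,1],0]
    - [[-1.5,13,1],0]
    - [[-1.5,13,1],0]
    - [[-1.5,11,1],0]

```text
clock: 34.0
position: [0.4919, 0.0191, 0.1487]
ee_rot: [-0.031, -0.69, 0.723, 0.028]
contact_force: [0.1, -0.3, -0.9]
width: 0.0247
```

carry_out:
  series:
    - [[-1,8,0.6],0]
    - [[0,3,0],0]

```text
clock: 34.17
position: [0.4769, 0.0214, 0.1488]
ee_rot: [-0.032, -0.69, 0.722, 0.03]
contact_force: [-0.3, -0.3, -0.1]
width: 0.0246
```

```bash
python3 - <<'E'
from h import *
settle(3);st();go([.4735,.0212,.120],-92.2)
E
```

```text
34.3167 [0.4792 0.021  0.149 ] toolz [-0.0841 -0.0015] [-0.0942  0.2429  1.7729 -0.01    1.2095  1.5264] w 0.0248
t 34.3167 p [0.4792 0.021  0.149 ] xdir -92.62 w 0.024753431485248237 f [ 0.2  0.4 -0.9]
t 34.3167 p [0.4792 0.021  0.149 ] xdir -92.62 w 0.024753431485248237 f [ 0.2  0.4 -0.9]
shift [-0.1  3.2 29.4] turn -0.42
```

carry_out:
  series:
    - [[0,1,5],0]
    - [[0,1,7],0]
    - [[0,1,6],0]
    - [[0,0,3],0]

```text
clock: 34.65
position: [0.4775, 0.0205, 0.127]
ee_rot: [-0.03, -0.69, 0.723, 0.027]
contact_force: [-1.4, 0.1, -0.8]
width: 0.025
```

```bash
python3 - <<'E'
from h import *
settle(3);st();go([.4735,.0212,.0955],-92.2)
f,K,A,c=grab('side'); cv2.imwrite('pics/s12.png',cv2.resize(f[100:350,200:520],None,fx=2,fy=2))
E
```

```text
34.8 [0.4777 0.0205 0.1275] toolz [-0.0795 -0.002 ] [-0.0954  0.2594  1.8103 -0.0104  1.1509  1.5263] w 0.0247
t 34.8 p [0.4777 0.0205 0.1275] xdir -92.64 w 0.024725258620687297 f [-0.3 -0.5 -0.6]
t 34.8 p [0.4777 0.0205 0.1275] xdir -92.64 w 0.024725258620687297 f [-0.3 -0.5 -0.6]
shift [-0.7  1.7 32.3] turn -0.44
```

View pics/s12.png

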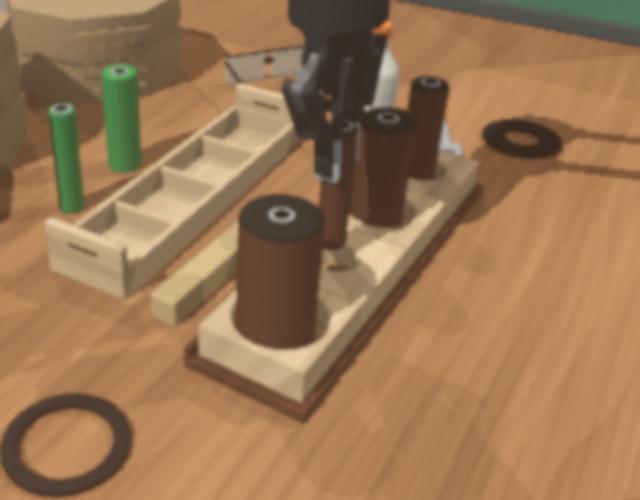

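The three placed drums stand upright. The 26 mm drum is held just above its recess, bottom at about (333,243). Lowering it.

carry_out:
  series:
    - [[-0.5,1,5],0]
    - [[-0.3,0.6,7],0]
    - [[-0.2,0.4,7],0]
    - [[0,0,6],0]
    - [[0,0,3],0]

```text
clock: 35.27
position: [0.4748, 0.0216, 0.0986]
ee_rot: [-0.028, -0.69, 0.723, 0.025]
contact_force: [-0.2, -0.3, -0.5]
width: 0.0248
```

```bash
python3 - <<'E'
from h import *
settle(3);st();go([.4732,.0212,.0952],-92.2)
E
```

```text
35.4167 [0.4751 0.0215 0.0993] toolz [-0.0752 -0.0023] [-0.094   0.2843  1.8578 -0.0107  1.0743  1.5286] w 0.0246
t 35.4167 p [0.4751 0.0215 0.0993] xdir -92.64 w 0.02461259260737457 f [-0.7 -0.3  0.1]
t 35.4167 p [0.4751 0.0215 0.0993] xdir -92.64 w 0.02461259260737457 f [-0.7 -0.3  0.1]
shift [0.4 1.6 4.2] turn -0.44
```

carry_out:
  series:
    - [[0.2,1,2],0]
    - [[0,0.6,1.5],0]
    - [[0,0,1],0]

```text
clock: 35.67
position: [0.474, 0.0213, 0.0952]
ee_rot: [-0.027, -0.69, 0.723, 0.024]
contact_force: [0.0, -0.3, -0.3]
width: 0.0249
```

carry_out:
  series:
    - [[0,0,0.7],0]

```text
clock: 35.75
position: [0.4741, 0.0212, 0.0947]
ee_rot: [-0.027, -0.69, 0.723, 0.024]
contact_force: [-0.7, -0.4, 5.7]
width: 0.0248
```

```bash
python3 - <<'E'
from h import *
settle(2);st()
E
```

```text
35.85 [0.474  0.0212 0.0948] toolz [-0.0727 -0.0026] [-0.0947  0.2868  1.8677 -0.0109  1.0594  1.5281] w 0.0248
t 35.85 p [0.474  0.0212 0.0948] xdir -92.64 w 0.024817380901650664 f [ 0.5 -0.2  0.6]
```

carry_out:
  series:
    - [[0,0,0.5],0]
    - [[0,0,0],0]
    - [[0,0,0],0]
    - [[0,0,-4],0]
    - [[0,0,-10],0]
    - [[0,0,-14],0]
    - [[0,0,-14],0]
    - [[0,0,-14],0]
    - [[0,0,-14],0]
    - [[0,0,-14],0]
  fingers: 46

```text
clock: 36.68
position: [0.478, 0.0217, 0.1799]
ee_rot: [-0.03, -0.69, 0.723, 0.027]
contact_force: [-0.0, 0.1, -0.9]
width: 0.0458
```

carry_out:
  series:
    - [[0,0,-14],0]
    - [[0,0,-20],0]
    - [[0,0,-25],0]
    - [[0,0,-25],0]
    - [[0,0,-20],0]
    - [[0,0,-10],0]

```text
clock: 37.18
position: [0.4865, 0.022, 0.3011]
ee_rot: [-0.029, -0.69, 0.723, 0.026]
contact_force: [0.7, 0.1, 0.4]
width: 0.0459
```

```bash
python3 - <<'E'
from h import *
f,K,A,c=settle(4); st(); v=f.copy()
m=((f.max(2).astype(int)-f.min(2)<25)&(f.max(2)>110)).astype(np.uint8); k,l,s,ce=cv2.connectedComponentsWithStats(m)
for n,P in {26:(.4728,.0212),51:(.4691,-.0744),64:(.4765,.1171),38:(.4654,-.1703)}.items():
    p=proj([*P,.137],K,A,c); cv2.drawMarker(v,tuple(int(round(a)) for a in p),(0,0,255),0,8)
    print(n,p.round(1),[(int(s[i][4]),(ray(s[i][:2]+(s[i][2:4]-1)/2,K,A,c,.137)[:2]-P).round(4)) for i in range(1,k) if s[i][4]>30 and np.hypot(*(ce[i]-p))<25])
g=grab('side')[0]
cv2.imwrite('pics/fin.png',np.vstack([v[60:360],cv2.resize(g[100:350],(640,250))]))
E
```

```text
37.3833 [0.4852 0.0221 0.2979] toolz [-0.0833 -0.0015] [-0.0909  0.1552  1.5052 -0.0091  1.5641  1.5267] w 0.0462
t 37.3833 p [0.4852 0.0221 0.2979] xdir -92.64 w 0.04621293180121427 f [ 1.   0.9 -0.8]
26 [317.7 186.7] [(154, array([0.0009, 0.0002]))]
51 [402.3 186. ] [(147, array([ 0.0024, -0.0006]))]
64 [232.8 187.5] [(146, array([ 0.0024, -0.0001]))]
38 [487.  185.3] [(150, array([ 0.0003, -0.0011]))]
```

View pics/fin.png

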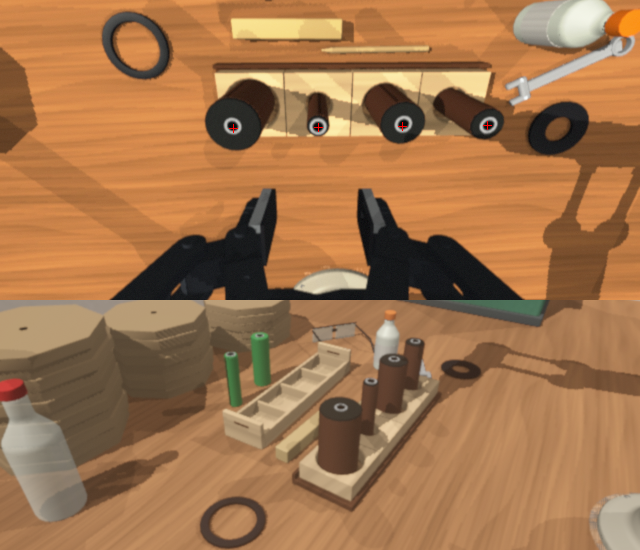

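All four bushes are within 3 mm of their recess centres, at (233,128), (318,127), (403,126) and (487,125) in the upper half. The drums and the bottle are upright and the gripper is clear, so I'm handing in.

```bash
python3 -c "
from rig import manip
print(manip.sign_off())"
```

```text
the job is handed in; nothing more can be done
None
```

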